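# Move the clip-on planters from the rail to the swing-out arm

### The job

Swing the hook arm by its red knob until it stands straight out, square to the parapet, then slide the drip tray by its black handle until it lies centred and square under the arm's four pegs. After that take every twin planter, pulling those on the aluminium rail straight up against their sprung catches and picking up the yellow one from the table, and hang each with its slot over a peg of its own, so that all hang upright with arm and tray still in place. Leave the other things on the table where they are.

Things in the scene. Friction and masses are not known exactly. Their poses are not given: they have to be found in the camera images.
- pot_green_c (a point): green twin planter (may be absent; starts clipped on the rail): two empty cups either side of a slot, joined by a bridge with a grip tab on top; 84 mm in its x, 44 in its y, 101 tall. This point is its centre, 50 mm above its underside; z up, y along the slot. Tab: 12 mm thick in x, 28 wide in y, 60 to 93 mm above the underside. More under pot_yellow
- pot_red_c (a point): terracotta-red twin planter (may be absent; starts clipped on the rail): two empty cups either side of a slot, joined by a bridge with a grip tab on top; 84 mm in its x, 44 in its y, 101 tall. This point is its centre, 50 mm above its underside; z up, y along the slot. Tab: 12 mm thick in x, 28 wide in y, 60 to 93 mm above the underside. More under pot_yellow
- pot_white_c (a point): white twin planter (may be absent; starts clipped on the rail): two empty cups either side of a slot, joined by a bridge with a grip tab on top; 84 mm in its x, 44 in its y, 101 tall. This point is its centre, 50 mm above its underside; z up, y along the slot. Tab: 12 mm thick in x, 28 wide in y, 60 to 93 mm above the underside. More under pot_yellow
- pot_blue_c (a point): blue twin planter (may be absent; starts clipped on the rail): two empty cups either side of a slot, joined by a bridge with a grip tab on top; 84 mm in its x, 44 in its y, 101 tall. This point is its centre, 50 mm above its underside; z up, y along the slot. Tab: 12 mm thick in x, 28 wide in y, 60 to 93 mm above the underside. More under pot_yellow
- pot_yellow_c (a point): yellow twin planter (always there; starts standing on the table): two empty cups either side of a slot, joined by a bridge with a grip tab on top; 84 mm in its x, 44 in its y, 101 tall. This point is its centre, 50 mm above its underside; z up, y along the slot. Tab: 12 mm thick in x, 28 wide in y, 60 to 93 mm above the underside. More under pot_yellow
- pot_yellow: the yellow planter, origin under its middle; all five planters are alike. Above the underside: cup rims 50 mm, bridge top 60, tab head (20 x 34, 8 thick) 93 to 101. Slot open below and at both y ends, 28 mm wide in x, roof at 52; a round ridge on each wall, centred at 30.5, narrows it to 18. 0.10 to 0.19 kg, balanced under the tab, stands upright on its cups
- rail_mid (a point): middle of the top edge of the fixed aluminium rail: level bar 12 mm thick, 24 high, 320 long along this point's y, top 160 above the table. Planters straddle it at up to 4 places 75 mm apart. Sprung catches in the bar snap over the ridges in their slots: a straight upward pull of about 11 N plus weight frees one in the first 15 mm; 55 mm of lift clears the bar
- sun_arm (a joint): angle of the level swing arm about its upright pivot: 0 = straight out, square from the parapet towards the robot; positive = swung to the robot's left (+y). Range -0.6 to 1.25, starts 0.75 to 1.1. Stiff (about 3 N at the knob); it stays where it is left
- swing_pivot (a point): on the pivot axis of the swing arm, level with the tops of its pegs (150 mm above the table)
- swing_knob (a point): centre of the upright red knob at the free end of the swing arm, 265 mm from the pivot: shank 18 mm diameter, from the arm's top (154 mm above the table) to 192, cap 24 mm wide up to 200; this point is 177 mm above the table. Its x axis runs from the knob to the pivot
- peg0 (a point): top of a level steel peg, 8 mm diameter, midway along it, 90 mm from the pivot on the left (+y) side of the swing arm (seen with the arm at 0). The peg runs along this point's y, 66 mm clear between the 16 mm wide arm and an upturned end 10 mm higher; this point is 43 mm from the arm's centre line. A hung planter has its slot over the peg
- peg1 (a point): top of a level steel peg, 8 mm diameter, midway along it, 90 mm from the pivot on the right (-y) side of the swing arm (seen with the arm at 0). The peg runs along this point's y, 66 mm clear between the 16 mm wide arm and an upturned end 10 mm higher; this point is 43 mm from the arm's centre line. A hung planter has its slot over the peg
- peg2 (a point): top of a level steel peg, 8 mm diameter, midway along it, 195 mm from the pivot on the left (+y) side of the swing arm (seen with the arm at 0). The peg runs along this point's y, 66 mm clear between the 16 mm wide arm and an upturned end 10 mm higher; this point is 43 mm from the arm's centre line. A hung planter has its slot over the peg
- peg3 (a point): top of a level steel peg, 8 mm diameter, midway along it, 195 mm from the pivot on the right (-y) side of the swing arm (seen with the arm at 0). The peg runs along this point's y, 66 mm clear between the 16 mm wide arm and an upturned end 10 mm higher; this point is 43 mm from the arm's centre line. A hung planter has its slot over the peg
- peg_mid (a point): middle of the four pegs, on the arm's centre line, 142 mm from the pivot, level with the peg tops; x along the arm towards the pivot, y along the pegs; turns with the arm
- tray_mid (a point): centre of the floor (4 mm up) of the loose aluminium drip tray, 180 mm in its x, 220 in its y, 16 tall, about 0.25 kg; it slides on the table. Its black handle stands on its +y side. It starts nearer the robot than the pegs; when centred under them its axes lie along those of peg_mid, the handle on the arm's left
- tray_handle (a point): point on the drip tray's upright black handle, 100 mm above the table, 165 mm from the tray's centre in its +y: a flat tab 12 mm thick in x, 30 wide in y, top 125 mm above the table
- basket_c (a point): bystander: blue plastic basket, 200 x 150 x 80 mm; point on it 40 mm above its underside. Leave it be
- flask_c (a point): bystander: stainless bottle, 68 diameter, 190 tall mm; point on it 95 mm above its underside. Leave it be
- planter_c (a point): bystander: green ceramic planter, 100 diameter, 85 tall mm; point on it 42 mm above its underside. Leave it be
- spring_clip_c (a point): bystander: black spring clip, 75 x 16 x 20 mm; point on it 8 mm above its underside. Leave it be
- shoe_horn_c (a point): bystander: wooden shoe horn, about 215 long, lying flat, 10 thick mm; point on it 4 mm above its underside. Leave it be
- jar_c (a point): bystander: glass jar with brass lid, 60 diameter, 75 tall mm; point on it 37 mm above its underside. Leave it be
Not all that is in view belongs to the job. What is shaped like the pot_yellow but purple is not meant.

How it is judged:
By the outcome, as a careful person would: the job done as asked, in the order asked, and still so for the second after the job is handed in, with the robot touching nothing.
Of pot_green, pot_red, pot_white, pot_blue only 2 to 3 are there at a start; the rules pass over those that are not, and their reading is None.
At some moment in a run one of drip_tray may be knocked a few centimetres aside while the robot is not near it.
Once in a run the grip may slacken for a moment while it holds something.
It also fails if it takes over 210 s, if anything falls off the work surface, if the arm or the gripper's body presses on something with over 40 N, if the wrist force passes 120 N, or if a joint passes its speed limit or range.

### The arm

A 6-joint arm with a two-finger parallel gripper is mounted at the origin on the work surface. World frame = base frame: x ahead of the robot, y to its left, z up, the work surface at z = 0. Lengths are in m, angles in rad, forces in N, time in s.
With the tool pointing down it reaches from about 0.35 to 0.85 m from the base axis. Payload 8.1 kg.
Tool frame: the origin (TCP) lies on the centre line of the jaws, within the pads' length; the fingertips stand 17 mm ahead of it and the grasp point (between the pads) lies 2 mm behind it; z points along the fingers, y is the direction in which the jaws open and shut (so a half turn about z gives the same grasp; the last joint's range is limited). The gripper opens to 85 mm and grips with 20 to 120 N. Pads are 22 mm wide; open, the fingers measure 114 mm over their backs; the gripper's body (76 mm by 85 mm) begins 54 mm behind the grasp point. The pads swing forward as they close: fully open they stand 13 mm farther back than shut.
Start: joints at [-1.421, 0.13, 1.488, -0, 1.523, -0.085], TCP at [0.14, -0.584, 0.248] pointing down, gripper open.
Joint ranges: [-2.96, 2.96], [-0.89, 2.26], [0.02, 2.5], [-1.34, 4.48], [0, 2.73], [-2.66, 2.66]. Speed limits (rad/s): [2.39, 2.39, 2.79, 3.14, 3.14, 3.14].

### API

Orientations are given as a unit quaternion [w, x, y, z].
In Python, from station import env gives the robot as it stands.
- The arm moves only by the tool jog_arm, never from a script. Its argument "deltas" is text: rows parted by semicolons, each of 7 numbers parted by spaces: the opening, from 0 (shut) to 1 (fully open), then the shift along the tool's x, y, z as a fraction of full scale, then the turn, a rotation vector about the tool's x, y, z as a fraction of full scale. In form: fingers tx ty tz wx wy wz; .... A call has 1 to 12 rows; each row is the pose to reach, as a shift and turn from the pose commanded when the call began, along the tool's axes at that moment; what a row does not reach only later rows make up. Full scale, the value 1, is 0.15 m for a shift and 30 degrees for a turn. A row lasts 1/8 s, in which the tool goes at most 62.5 mm and 10.7 degrees, less where a joint would pass 70% of its speed; a pose out of reach is approached as far as the arm can. A call with a number of a shift or a turn outside -1 to 1 is refused whole. A call with a gripper value outside its range is refused whole. The fingers move at their own pace and stop on an object; "force" is the grip in N (left out, the last holds). Time passes only in rows, so rows that repeat a pose let the fingers close. It gives the time, the measured TCP pose, the force and the opening at its end, in the units of the state.
- env.get_state(): the state, without advancing time (a new reading comes with each control period).
- env.camera(name): name is "scene" or "top"; returns a dict with "image" (384x512x3 uint8, blue, green, red), "mtx" (3x3 intrinsics, pixels), "cam_to_world" (4x4, takes a point from camera to world coordinates). Camera axes: x right, y down, z forward; pixel columns grow to the right and rows downward; lengths in m; the calibration is good to about 2 mm. A picture is of the moment at which its call begins. There is no depth.
- env.hand_in(): hands the job in, once; it reports no verdict.
The state is a dict: "t": time; "joint_pos": joint angles; "joint_velocities": joint speeds; "joint_torque": joint torques, N m; "tcp_pos": TCP position; "eef_rot": TCP orientation; "contact_force": force on the tool from outside, world axes, zero at the start; "wrist_torque": the same for the moment, N m; "gripper_width": finger opening in m.
Only numpy, scipy, OpenCV 4.12 (cv2) and the standard library are available. Lean on these libraries where they do the work, as an engineer would, in place of code of your own. Each camera call takes 0.05 s, during which the arm holds its last target.

## Working session

There is one attempt and no reset: what is moved stays moved. The work goes in short steps, Python scripts to look and compute and a tool call to move; the robot and the scene stay as the last step left them, time stands still between calls to the robot, and variables do not carry over. Pictures are saved under pics/ and viewed, and the job is handed in when it is done.

Besides the shell and the picture viewer there is one more tool, called after "Call:" as name(argument=value, ...), one argument or row to a line, values as JSON. jog_arm: Moves the arm, as the interface text tells. Its arguments: {"type":"object","properties":{"deltas":{"type":"string"},"force":{"type":"number"}},"required":["deltas"]}

```bash
ls; mkdir -p pics
cat > h.py <<'E'
import numpy as np, cv2
from station import env
def snap(n):
    ims={}
    for c in ("scene","top"):
        d=env.camera(c); cv2.imwrite(f"pics/{n}_{c}.png",d["image"]); ims[c]=d
    np.save(f"pics/{n}.npy",ims,allow_pickle=True)
    return ims
def ray(d,u,v):
    K=np.array(d["mtx"]);T=np.array(d["cam_to_world"])
    r=T[:3,:3]@np.linalg.inv(K)@np.array([u,v,1.]); return T[:3,3],r/np.linalg.norm(r)
def onz(d,u,v,z):
    o,r=ray(d,u,v); return o+r*(z-o[2])/r[2]
def tri(d1,p1,d2,p2):
    o1,r1=ray(d1,*p1);o2,r2=ray(d2,*p2)
    A=np.stack([r1,-r2],1); s=np.linalg.lstsq(A,o2-o1,rcond=None)[0]
    a=o1+s[0]*r1;b=o2+s[1]*r2
    return (a+b)/2,np.linalg.norm(a-b)
def proj(d,P):
    T=np.linalg.inv(np.array(d["cam_to_world"]));q=T[:3,:3]@np.array(P)+T[:3,3];q=np.array(d["mtx"])@q;return q[:2]/q[2]
E
python3 - <<'E'
from h import *
s=env.get_state()
for k,v in s.items(): print(k,np.round(v,4))
d=snap("a")
for c in d: print(c,np.round(d[c]["mtx"],1).tolist(),np.round(d[c]["cam_to_world"],3).tolist())
E
```

```text
pics
t 0.0
joint_pos [-1.4214  0.1312  1.4893  0.      1.523  -0.0854]
joint_velocities [ 0.0005 -0.0001 -0.0006 -0.0011 -0.0002  0.0003]
joint_torque [-1.00000e-04 -5.69392e+01 -5.00563e+01 -4.00000e-04  1.47000e-02
 -0.00000e+00]
tcp_pos [ 0.1395 -0.583   0.2472]
eef_rot [-9.000e-04  9.931e-01  1.171e-01 -0.000e+00]
contact_force [-0.5974 -0.0141  0.172 ]
wrist_torque [0.0312 0.0272 0.024 ]
gripper_width 0.0853
scene [[420.8, 0.0, 253.9], [0.0, 420.8, 192.9], [0.0, 0.0, 1.0]] [[-0.129, 0.65, -0.749, 1.385], [0.992, 0.094, -0.089, 0.08], [0.012, -0.754, -0.657, 0.904], [0.0, 0.0, 0.0, 1.0]]
top [[384.4, 0.0, 258.0], [0.0, 384.4, 192.1], [0.0, 0.0, 1.0]] [[0.02, -0.995, 0.095, 0.391], [-1.0, -0.02, 0.004, 0.006], [-0.002, -0.095, -0.995, 1.249], [0.0, 0.0, 0.0, 1.0]]
```

View pics/a_scene.png

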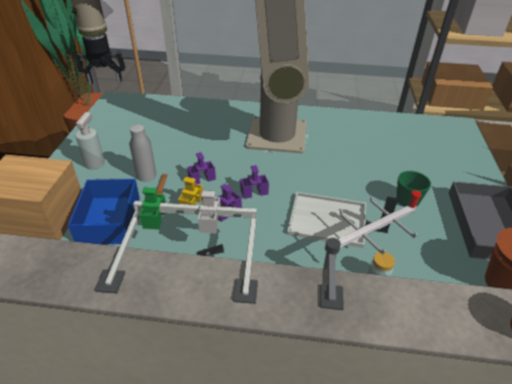

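View pics/a_top.png

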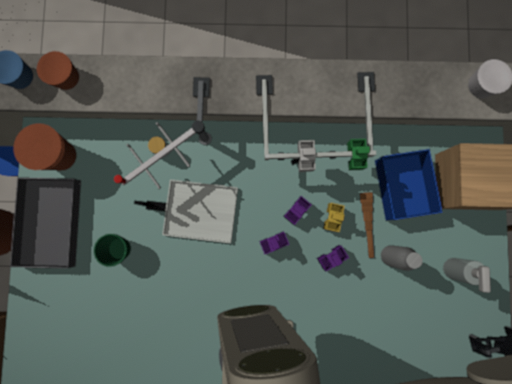

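Run:
```python
from h import *
t=cv2.imread("pics/a_top.png");s=cv2.imread("pics/a_scene.png")
cv2.imwrite("pics/a_t1.png",cv2.resize(t[70:270,90:290],None,fx=3,fy=3,interpolation=cv2.INTER_CUBIC))
cv2.imwrite("pics/a_t2.png",cv2.resize(t[120:280,240:390],None,fx=3.7,fy=3.7,interpolation=cv2.INTER_CUBIC))
cv2.imwrite("pics/a_s1.png",cv2.resize(s[150:310,270:450],None,fx=3.7,fy=3.7,interpolation=cv2.INTER_CUBIC))
cv2.imwrite("pics/a_s2.png",cv2.resize(s[140:300,90:280],None,fx=3.7,fy=3.7,interpolation=cv2.INTER_CUBIC))
```

```text
(no output)
```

View pics/a_t1.png

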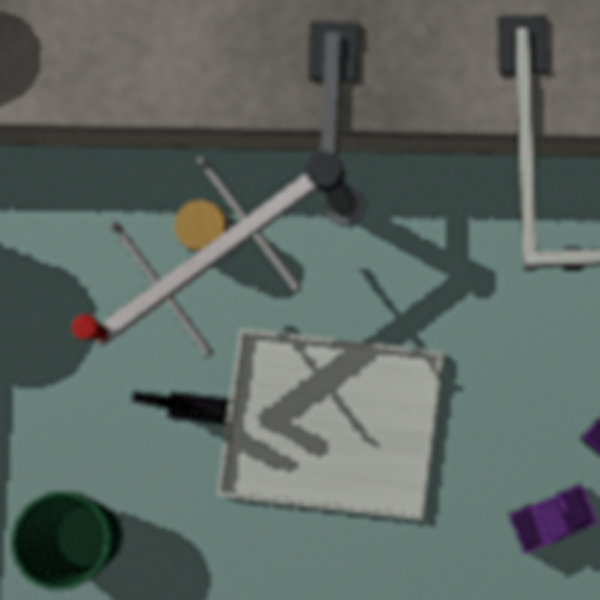

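View pics/a_t2.png

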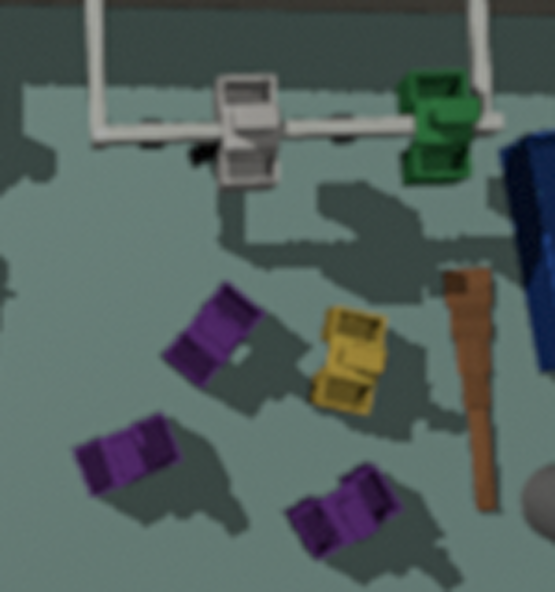

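View pics/a_s1.png

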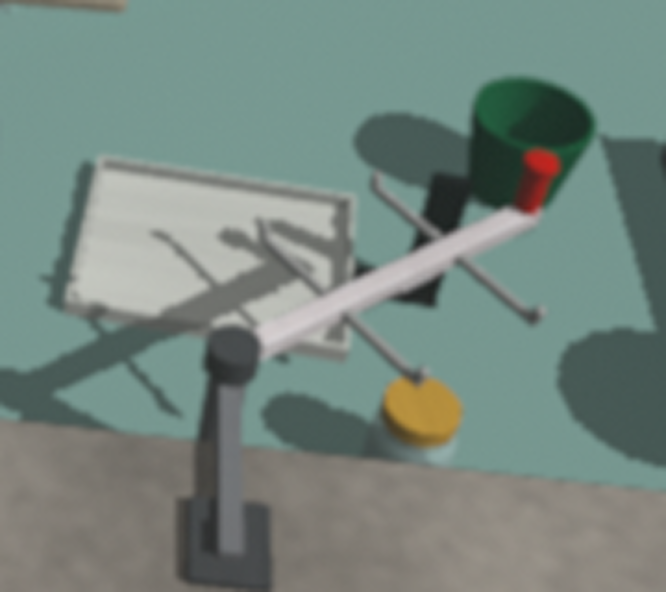

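View pics/a_s2.png

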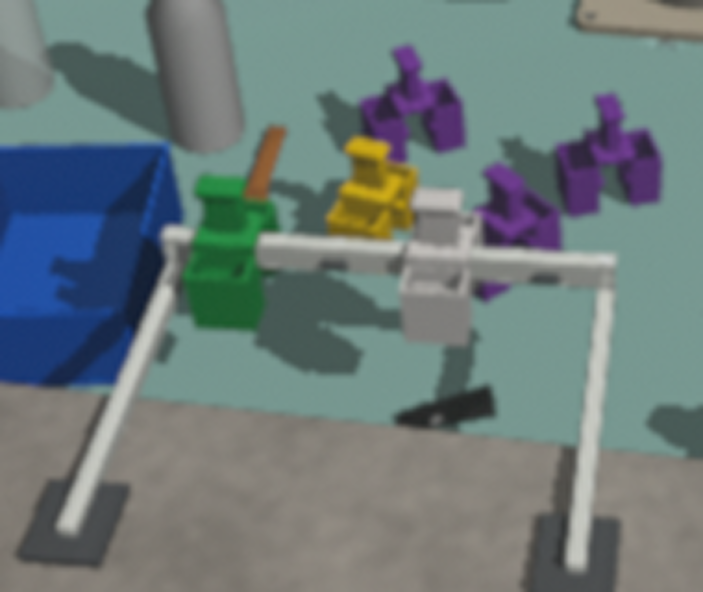

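```bash
cat >> h.py <<'E'
def comps(img,lo,hi,mina=6,roi=None):
    hsv=cv2.cvtColor(img,cv2.COLOR_BGR2HSV)
    m=cv2.inRange(hsv,np.array(lo),np.array(hi))
    if roi is not None:
        k=np.zeros_like(m);x0,y0,x1,y1=roi;k[y0:y1,x0:x1]=255;m&=k
    n,l,st,ce=cv2.connectedComponentsWithStats(m)
    return [(st[i].tolist(),ce[i].round(2).tolist()) for i in range(1,n) if st[i][4]>=mina],m
E
python3 - <<'E'
from h import *
d=np.load("pics/a.npy",allow_pickle=True).item()
for c in d:
    im=d[c]["image"];hsv=cv2.cvtColor(im,cv2.COLOR_BGR2HSV)
    print(c)
    for n,lo,hi in [("red",(0,180,90),(6,255,255)),("yellow",(22,140,60),(32,255,255)),("green",(50,160,40),(68,255,255)),("purple",(130,80,30),(155,255,255)),("black",(0,0,0),(180,255,28))]:
        print(n,comps(im,lo,hi,15)[0][:9])
    for p in ([(120,179),(160,146),(201,127),(306,150),(358,152),(335,215),(150,205),(200,210)] if c=="top" else [(415,198),(333,245),(387,208),(152,195),(208,198),(190,183)]):
        print(p,hsv[p[1],p[0]])
# parapet edge, table/parapet boundary in top: gradient per column
g=cv2.cvtColor(d["top"]["image"],cv2.COLOR_BGR2HSV)
pts=[]
for u in list(range(40,185,4))+list(range(210,255,4))+list(range(280,355,4))+list(range(385,480,4)):
    col=g[95:135,u,0].astype(int); 
    col2=d["top"]["image"][95:135,u].astype(float)
    if u in(60,300,440): print(u,g[100:132,u].tolist())
E
```

```text
scene
red [([412, 191, 9, 16, 67], [415.76, 196.22])]
yellow [([179, 177, 23, 27, 418], [190.33, 191.89])]
green [([149, 195, 15, 33, 108], [155.24, 213.1])]
purple [([188, 153, 27, 31, 412], [201.66, 169.17]), ([241, 166, 27, 32, 469], [254.05, 183.43]), ([219, 184, 22, 23, 322], [229.75, 197.01]), ([220, 217, 7, 4, 18], [222.39, 217.94])]
black [([84, 39, 25, 27, 237], [93.26, 53.68]), ([0, 153, 5, 5, 15], [1.33, 154.33])]
(415, 198) [  1 172 101]
(333, 245) [95 20 78]
(387, 208) [78 33 39]
(152, 195) [ 69 169  89]
(208, 198) [ 15   9 113]
(190, 183) [ 24 188 110]
top
red [([115, 175, 7, 8, 40], [118.0, 178.5])]
yellow [([324, 204, 20, 28, 385], [334.16, 217.22])]
green [([352, 141, 10, 4, 21], [357.48, 141.86]), ([354, 157, 12, 7, 28], [360.0, 160.32])]
purple [([284, 197, 27, 28, 365], [297.22, 210.14]), ([260, 232, 29, 22, 369], [274.12, 242.56]), ([318, 246, 31, 25, 425], [333.04, 258.16])]
black [([23, 63, 10, 14, 58], [27.29, 69.62]), ([73, 67, 5, 9, 16], [74.69, 70.5]), ([64, 139, 11, 14, 52], [69.02, 146.77]), ([421, 152, 6, 11, 19], [422.84, 156.68]), ([292, 159, 7, 5, 24]
[... 615 characters left out ...]
28, 54], [24, 24, 53], [66, 22, 59], [80, 46, 66], [83, 49, 67], [81, 48, 69], [85, 46, 67], [83, 49, 67], [83, 49, 67], [81, 52, 69], [83, 49, 67], [83, 49, 68], [81, 49, 68], [83, 49, 68], [81, 49, 68], [79, 52, 69], [84, 53, 68]]
300 [[19, 25, 111], [19, 25, 110], [19, 25, 111], [21, 23, 111], [19, 25, 111], [21, 24, 108], [18, 24, 108], [18, 24, 108], [21, 24, 108], [18, 24, 108], [18, 24, 107], [19, 26, 108], [21, 24, 107], [21, 23, 109], [18, 25, 104], [19, 25, 81], [20, 28, 54], [30, 31, 49], [25, 28, 55], [21, 32, 55], [21, 33, 54], [30, 26, 50], [73, 32, 55], [81, 49, 67], [81, 50, 71], [81, 51, 70], [83, 47, 70], [81, 50, 71], [83, 48, 69], [81, 50, 71], [83, 47, 70], [81, 51, 70]]
```

Run:
```python
from h import *
d=np.load("pics/a.npy",allow_pickle=True).item()
t=d["top"];s=d["scene"];im=t["image"]
g=cv2.cvtColor(im,cv2.COLOR_BGR2HSV).astype(float)
def cross(col,th,r0):  # rising crossing
    for i in range(len(col)-1):
        if col[i]<th<=col[i+1]: return r0+i+(th-col[i])/(col[i+1]-col[i])
P=[];Q=[]
for u in list(range(40,185,3))+list(range(215,255,3))+list(range(280,355,3))+list(range(385,480,3)):
    v=cross(g[112:130,u,1],40,112); w=cross(-g[100:122,u,2],-80,100)
    if v: P.append(onz(t,u,v,0)[:2])
    if w: Q.append((u,w))
P=np.array(P)
for it in range(3):
    f=np.polyfit(P[:,1],P[:,0],1);r=P[:,0]-np.polyval(f,P[:,1]);P=P[abs(r)<2.5*r.std()+1e-4]
print("parapet bottom: x=%.4f+%.4f*y"%(f[1],f[0]),"std",r.std(),len(P))
Q=np.array([onz(t,u,w,0.06)[:2] for u,w in Q])
for it in range(3):
    f=np.polyfit(Q[:,1],Q[:,0],1);r=Q[:,0]-np.polyval(f,Q[:,1]);Q=Q[abs(r)<2.5*r.std()+1e-4]
print("top edge slope",f,r.std(),len(Q))
# rail
for z in (.16,):
  R=[]
  for u in list(range(272,292,2))+list(range(322,342,2)):
    col=g[140:170,u,2]; b=col>125; idx=np.where(b)[0]
    w=np.clip(col-110,0,None)*(np.abs(np.arange(30)-15)<9); R.append((u,140+(w*np.arange(30)).sum()/w.sum()))
  R=np.array([onz(t,u,v,z)[:2] for u,v in R]);f=np.polyfit(R[:,1],R[:,0],1);print("rail",f,(R[:,0]-np.polyval(f,R[:,1])).std())
# knob: triangulate cap
for a,b in (((118,178.5),(415.8,194)),((118.3,178.7),(416,197))): print("knob",tri(t,a,s,b))
# pivot disc
hs,m=comps(im,(0,0,0),(180,60,62),20,(185,115,215,140));print(hs)
hs,m=comps(s["image"],(0,0,0),(180,60,70),20,(318,232,350,275));print(hs)
print(g[118:140,192:212,2].astype(int))
```

```text
parapet bottom: x=0.7454+0.0008*y std 0.0004428412039380799 111
top edge slope [1.98085078e-04 7.53095666e-01] 0.0005499995882586987 117
rail [-0.0215809   0.60396434] 0.00128373453477643
knob (array([0.52195387, 0.39699029, 0.1951208 ]), np.float64(0.0003819045924306073))
knob (array([0.52258844, 0.39973638, 0.18567013]), np.float64(0.00018653219212479746))
[([185, 115, 30, 25, 380], [200.51, 125.48])]
[([324, 244, 14, 31, 145], [328.77, 256.13])]
[[ 56  56  56  57  67  82  92  95  91  74  53  53  57  58  59  58  58  55
   57  58]
 [ 54  55  53  54  66  80  87  91  90  71  52  51  57  56  56  57  55  56
   56  57]
 [ 61  60  58  55  61  68  74  79  80  68  52  54  61  59  59  60  59  59
   60  61]
 [ 70  67  62  57  53  55  57  61  63  55  55  66  67  67  67  66  67  66
   68  67]
 [ 70  64  57  55  54  53  53  54  53  51  56  66  71  71  70  70  69  70
   70  70]
 [ 68  61  55  55  53  54  53  53  52  53  55  58  66  71  71  70  71  71
   70  71]
 [ 61  56  56  55  54  55  53  53  54  53  51  52  61  70  71  71  70  70
   71  71]
 [ 58  54  55  55  55  54  53  52  53  54  53  48  5
[... 523 characters left out ...]
  71  72
   71  71]
 [164 144 107  62  36  28  28  29  24  22  29  32  33  38  48  58  66  69
   70  72]
 [135 106  80  61  50  40  30  24  27  31  35  36  33  31  37  50  59  64
   68  70]
 [ 93  71  67  67  65  58  46  35  34  38  37  39  35  33  35  45  53  58
   61  66]
 [ 68  67  68  71  72  68  58  44  35  39  40  38  37  32  33  36  47  54
   56  63]
 [ 68  70  70  71  72  71  61  47  37  37  39  38  37  36  33  34  42  53
   56  61]
 [ 70  70  69  72  71  70  64  49  40  36  38  39  39  37  34  33  38  50
   55  56]
 [ 71  71  71  69  72  70  63  56  46  39  37  39  37  38  36  34  39  50
   56  58]
 [ 70  70  70  70  70  69  65  60  53  43  37  36  38  36  36  36  43  52
   57  59]]
```

```bash
python3 - <<'E'
from h import *
d=np.load("pics/a.npy",allow_pickle=True).item()
t=d["top"];s=d["scene"]
print("pivot",tri(t,(198.2,126),s,(332.7,243.2)), onz(t,198.2,126,.16))
# tray mask top
c,m=comps(t["image"],(15,0,120),(60,22,200),300,(155,170,250,250));print(c)
m=cv2.morphologyEx(m,cv2.MORPH_CLOSE,np.ones((25,25)))
cn=max(cv2.findContours(m,0,2)[0],key=cv2.contourArea);r=cv2.minAreaRect(cn);print(r);b=cv2.boxPoints(r)
for p in b: print("c",p,onz(t,*p,.012))
# handle: very dark in top
c,m=comps(t["image"],(0,0,0),(180,255,22),8,(130,190,175,220));print(c)
ys,xs=np.where(m>0);print(cv2.fitLine(np.stack([xs,ys],1).astype(np.float32),2,0,.01,.01).ravel())
c,m=comps(s["image"],(0,0,0),(180,255,50),8,(378,195,402,236));print(c)
E
python3 - <<'E'
import sys;sys.path.insert(0,'.')
from h import *
import os;os.chdir('.')
s=cv2.imread("pics/a_scene.png")[180:260,360:430];t=cv2.imread("pics/a_top.png")[160:230,110:180]
cv2.imwrite("pics/a_h.png",np.hstack([cv2.resize(s,(400,400),interpolation=2),cv2.resize(t,(400,400),interpolation=2)]))
E
```

```text
pivot (array([0.68551784, 0.187719  , 0.15423379]), np.float64(0.0008807274519278046)) [0.68395802 0.18631632 0.16      ]
[([163, 183, 74, 60, 2748], [204.28, 214.24])]
((192.9470977783203, 210.1996612548828), (81.9641342163086, 55.67485427856445), 6.709837436676025)
c [148.99316 233.05803] [0.3706594  0.35631487 0.012     ]
c [155.49829 177.76451] [0.54945994 0.34355231 0.012     ]
c [236.90103 187.3413 ] [0.52341725 0.07851946 0.012     ]
c [230.3959  242.63481] [0.34544971 0.09483248 0.012     ]
[([135, 202, 30, 9, 140], [153.24, 205.29])]
[9.8513108e-01 1.7180435e-01 1.5324286e+02 2.0529286e+02]
[([385, 195, 17, 18, 160], [392.53, 202.69]), ([379, 226, 9, 6, 24], [383.96, 228.96])]
```

View pics/a_h.png

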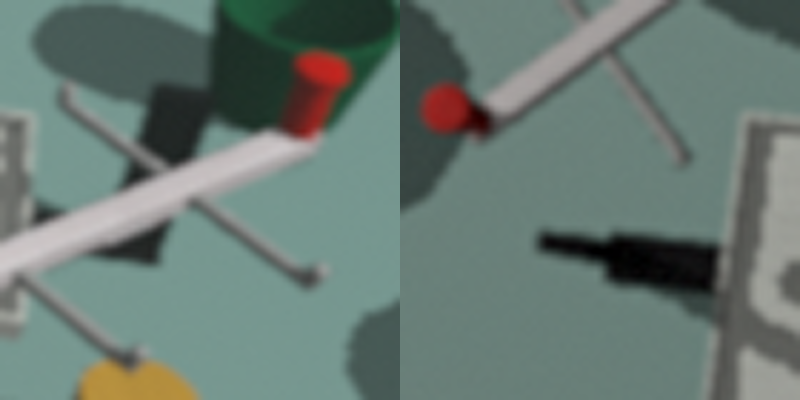

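Call:
jog_arm(
  deltas="1 0 0 -0.35 0 0 0.3; 1 0.3 -0.5 -0.35 0 0 0.45; 1 0.6 -1 -0.35 0 0 0.45; 1 0.6 -1 -0.35 0 0 0.45; 1 0.6 -1 -0.35 0 0 0.45",
  force=40,
)

```text
t: 0.72
tcp_pos: [0.1932, -0.4142, 0.3007]
eef_rot: [-0.0, 1.0, 0.001, 0.0]
contact_force: [-0.3, -0.2, -0.2]
gripper_width: 0.0857
```

Call:
jog_arm(
  deltas="1 0.35 -0.35 0 0 0 0; 1 0.7 -0.7 0 0 0 0; 1 1 -1 0 0 0 0; 1 1 -1 0 0 0 0",
)

```text
t: 1.23
tcp_pos: [0.3441, -0.2652, 0.3007]
eef_rot: [-0.0, 1.0, 0.001, 0.0]
contact_force: [-0.1, -0.8, 0.4]
gripper_width: 0.0858
```

Call:
jog_arm(
  deltas="1 0.35 -0.35 0 0 0 0; 1 0.7 -0.7 0 0 0 0; 1 0.9 -1 0 0 0 0",
)

```text
t: 1.6
tcp_pos: [0.4701, -0.1279, 0.3004]
eef_rot: [0.0, 1.0, -0.001, -0.0]
contact_force: [1.2, -0.8, -0.5]
gripper_width: 0.0855
```

Call:
jog_arm(
  deltas="1 0.1 -0.35 0 0 0 0; 1 0.2 -0.7 0 0 0 0; 1 0.3 -1 0 0 0 0",
)

```text
t: 1.98
tcp_pos: [0.5144, 0.0227, 0.3004]
eef_rot: [0.0, 1.0, -0.0, -0.0]
contact_force: [0.2, -0.0, 0.1]
gripper_width: 0.0854
```

Call:
jog_arm(
  deltas="1 0 -0.35 0 0 0 0; 1 0 -0.7 0 0 0 0; 1 0 -1 0 0 0 0;1 0 -1 0 0 0 0",
)

```text
t: 2.48
tcp_pos: [0.5138, 0.1736, 0.3]
eef_rot: [-0.0, 1.0, 0.001, -0.001]
contact_force: [-0.7, -1.1, 0.6]
gripper_width: 0.0855
```

Call:
jog_arm(
  deltas="1 0 -0.35 0 0 0 0; 1 0 -0.7 0 0 0 0; 1 0 -1 0 0 0 0;1 0 -1 0 0 0 0; 1 0 -1 0 0 0 0",
)

```text
t: 3.1
tcp_pos: [0.5146, 0.32, 0.3002]
eef_rot: [0.001, 1.0, -0.001, -0.0]
contact_force: [-0.1, -0.8, -0.3]
gripper_width: 0.0854
```

Call:
jog_arm(
  deltas="1 0.05 -0.3 0 0 0 0; 1 0.05 -0.51 0 0 0 0; 1 0.05 -0.51 0.3 0 0 0; 1 0.05 -0.51 0.55 0 0 0; 1 0.05 -0.51 0.8 0 0 0; 1 0.05 -0.51 0.8 0 0 0; 0.6 0.05 -0.51 0.8 0 0 0; 0.3 0.05 -0.51 0.8 0 0 0; 0 0.05 -0.51 0.8 0 0 0; 0 0.05 -0.51 0.8 0 0 0; 0 0.05 -0.51 0.8 0 0 0; 0 0.05 -0.51 0.8 0 0 0",
  force=30,
)

```text
t: 4.6
tcp_pos: [0.523, 0.397, 0.1827]
eef_rot: [0.0, 1.0, -0.001, 0.002]
contact_force: [1.6, -5.5, 4.3]
gripper_width: 0.0229
```

Call:
jog_arm(
  deltas="0 0 0 0 0 0 0; 0 0 0 0 0 0 0; 0 0 0 0 0 0 0; 0 0 0 0 0 0 0",
)

```text
t: 5.1
tcp_pos: [0.523, 0.3971, 0.1827]
eef_rot: [0.0, 1.0, -0.001, 0.002]
contact_force: [2.1, -6.1, 5.4]
gripper_width: 0.0223
```

Run:
```python
from h import *
d=snap("b")
a=d["scene"]["image"][130:260,320:460];b=d["top"]["image"][100:230,80:220]
cv2.imwrite("pics/b_c.png",np.hstack([cv2.resize(a,(400,371),interpolation=2),cv2.resize(b,(400,371),interpolation=2)]))
```

```text
(no output)
```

View pics/b_c.png

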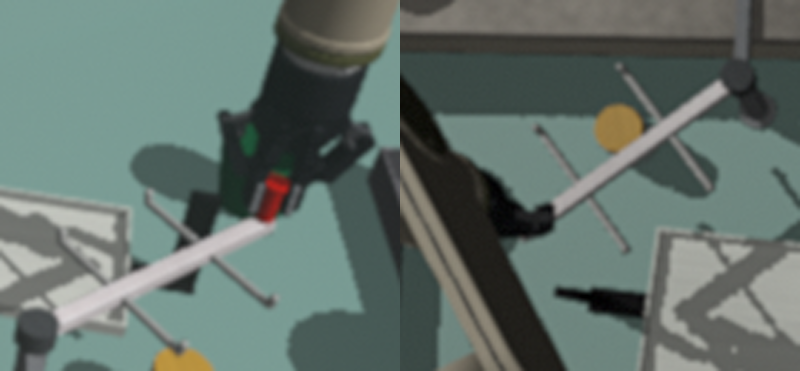

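Call:
jog_arm(
  deltas="0 -0.09 0.075 0.02 0 0 0; 0 -0.18 0.16 0.03 0 0 0; 0 -0.265 0.25 0.03 0 0 0; 0 -0.345 0.347 0.03 0 0 0; 0 -0.413 0.449 0.03 0 0 0; 0 -0.476 0.556 0.03 0 0 0; 0 -0.531 0.666 0.03 0 0 0; 0 -0.579 0.78 0.03 0 0 0; 0 -0.618 0.897 0.03 0 0 0; 0 -0.645 1 0.03 0 0 0; 0 -0.645 1 0.03 0 0 0; 0 -0.645 1 0.03 0 0 0",
)

```text
t: 6.7
tcp_pos: [0.4259, 0.2488, 0.1805]
eef_rot: [-0.001, 1.0, -0.0, 0.002]
contact_force: [-9.0, -1.4, 21.4]
gripper_width: 0.0227
```

Call:
jog_arm(
  deltas="0 -0.015 0.1 -0.03 0 0 0; 0 -0.028 0.2 -0.03 0 0 0; 0 -0.042 0.32 -0.03 0 0 0; 0 -0.046 0.41 -0.03 0 0 0; 0 -0.046 0.41 -0.03 0 0 0; 0 -0.046 0.41 -0.03 0 0 0",
)

```text
t: 7.45
tcp_pos: [0.4162, 0.1852, 0.1807]
eef_rot: [0.001, 1.0, -0.001, -0.002]
contact_force: [-8.9, -2.3, 3.9]
gripper_width: 0.0227
```

Run:
```python
from h import *
d=snap("c")
a=d["scene"]["image"][130:260,290:430];b=d["top"]["image"][100:230,120:260]
cv2.imwrite("pics/c_c.png",np.hstack([cv2.resize(a,(400,371),interpolation=2),cv2.resize(b,(400,371),interpolation=2)]))
```

```text
(no output)
```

View pics/c_c.png

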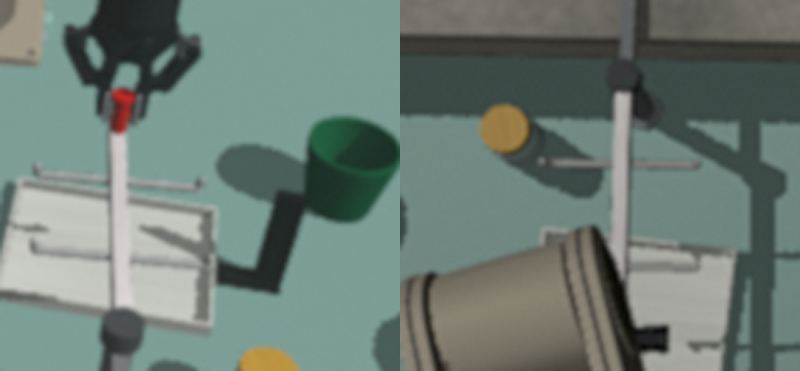

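Call:
jog_arm(
  deltas="0.3 0 0 0 0 0 0; 0.6 0 0 0 0 0 0; 1 0 0 0 0 0 0; 1 0 0 0 0 0 0; 1 0 0 0 0 0 0; 1 0 0 -0.3 0 0 0; 1 0 0 -0.6 0 0 0; 1 0 0 -0.8 0 0 -0.33; 1 0 0.35 -0.8 0 0 -0.66; 1 0 0.7 -0.8 0 0 -1; 1 0 1 -0.8 0 0 -1; 1 0 1 -0.8 0 0 -1",
)

```text
t: 9.05
tcp_pos: [0.4176, 0.0335, 0.3009]
eef_rot: [0.0, 0.967, 0.256, 0.0]
contact_force: [0.5, 0.1, -0.7]
gripper_width: 0.0854
```

Run:
```python
from h import *
d=snap("d")
a=d["scene"]["image"][130:310,270:450];b=d["top"]["image"][90:270,100:280]
cv2.imwrite("pics/d_c.png",np.hstack([cv2.resize(a,(400,400),interpolation=2),cv2.resize(b,(400,400),interpolation=2)]))
```

```text
(no output)
```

View pics/d_c.png

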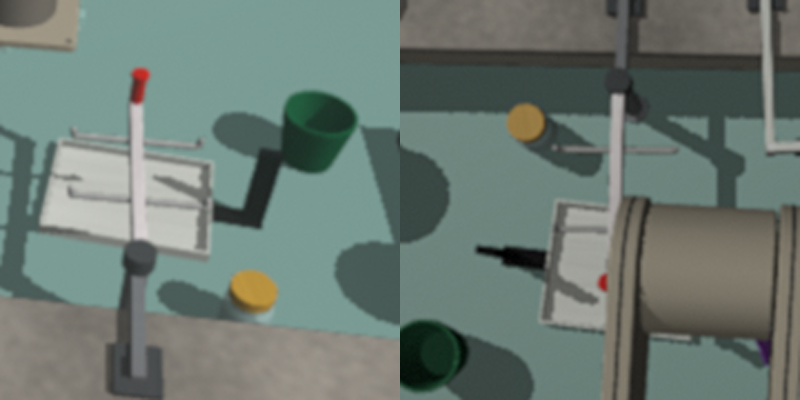

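Call:
jog_arm(
  deltas="1 -0.17 0.3 0 0 0 -0.33; 1 -0.35 0.6 0 0 0 -0.66; 1 -0.5 0.87 0 0 0 -1; 1 -0.5 0.87 0 0 0 -1",
)

```text
t: 9.65
tcp_pos: [0.418, -0.1153, 0.3006]
eef_rot: [-0.0, 0.866, 0.501, -0.0]
contact_force: [-0.2, 0.4, -0.1]
gripper_width: 0.0855
```

Run:
```python
from h import *
d=snap("e")
a=d["scene"]["image"][130:310,270:450];b=d["top"]["image"][90:270,100:280]
cv2.imwrite("pics/e_c.png",np.hstack([cv2.resize(a,(400,400),interpolation=2),cv2.resize(b,(400,400),interpolation=2)]))
```

```text
(no output)
```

View pics/e_c.png

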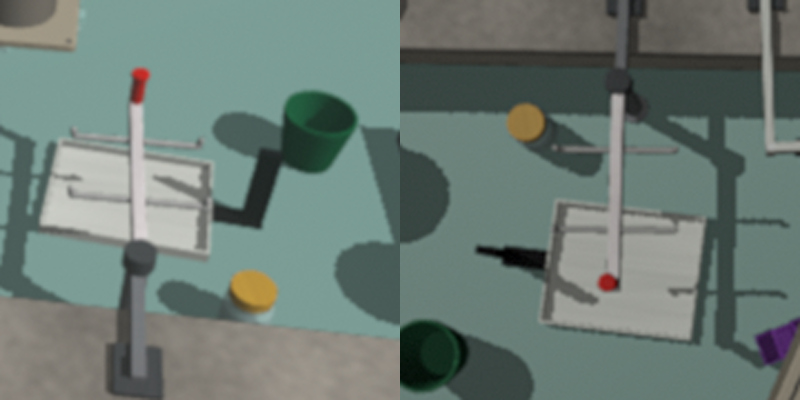

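```bash
cat > arm.py <<'E'
from h import *
def armline(d,rows=range(136,178),z=.154):
    t=d["top"];g=cv2.cvtColor(t["image"],cv2.COLOR_BGR2GRAY).astype(float);P=[]
    for v in rows:
        seg=g[v,186:207]; bg=np.median(np.r_[g[v,180:188],g[v,205:212]])
        w=np.clip(seg-bg-25,0,None)
        if w.sum()<60: continue
        P.append(onz(t,186+(w*np.arange(21)).sum()/w.sum(),v,z)[:2])
    P=np.array(P)
    for i in range(4):
        f=np.polyfit(P[:,0],P[:,1],1);r=P[:,1]-np.polyval(f,P[:,0]);P=P[abs(r)<2*r.std()+3e-4]
    return f,r.std(),len(P)
def knob(d):
    t,s=d["top"],d["scene"];o={}
    a=[c for c in comps(t["image"],(0,150,60),(6,255,255),6,(100,120,300,300))[0]]
    b=[c for c in comps(s["image"],(0,150,60),(6,255,255),6,(270,100,450,300))[0]]
    return a,b
E
python3 - <<'E'
from arm import *
d=np.load("pics/e.npy",allow_pickle=True).item()
f,sd,n=armline(d);print("arm y=%.4f*x+%.4f"%tuple(f),sd,n,"angle",-f[0], "y at pivot .684",np.polyval(f,.684),"knob",np.polyval(f,.419))
a,b=knob(d);print(a,b)
t,s=d["top"],d["scene"]
print("knob top z.2",onz(t,*a[0][1],.198), "scene column at z .177",onz(s,*b[0][1],.179),tri(t,a[0][1],s,b[0][1]))
for p in ((168.9,157.1),(224.7,158.0),(168.9,193),(224.3,192)): print(p,onz(t,*p,.155))
# scene peg ends
q=lambda x,y:(270+x/2.222,130+y/2.222)
print("peg1end",tri(t,(168.9,157.1),s,q(201,200)),tri(t,(224.7,158),s,q(71,190)))
print("peg2end",onz(s,*q(198,142),.158),onz(s,*q(73,131),.158))
E
```

```text
arm y=0.0255*x+0.1728 0.001505631383825449 40 angle -0.025517411094590336 y at pivot .684 0.1903014437176 knob 0.18353932977753354
[([190, 214, 8, 7, 41], [193.24, 216.78])] [([330, 161, 7, 15, 62], [332.47, 167.08])]
knob top z.2 [0.42036871 0.18478014 0.198     ] scene column at z .177 [0.41674922 0.18721168 0.179     ] (array([0.42081097, 0.18711914, 0.18210625]), np.float64(0.000727958565396116))
(168.9, 157.1) [0.59203345 0.26853211 0.155     ]
(224.7, 158.0) [0.59256178 0.10742745 0.155     ]
(168.9, 193) [0.48804561 0.26416997 0.155     ]
(224.3, 192) [0.49404929 0.10579971 0.155     ]
peg1end (array([0.59238689, 0.26440298, 0.15199475]), np.float64(0.009433782076568179)) (array([0.59386361, 0.10971454, 0.14769298]), np.float64(0.0032039684546515367))
peg2end [0.49846789 0.26058719 0.158     ] [0.49959203 0.10880021 0.158     ]
```

```bash
cat >> arm.py <<'E'
def armedges(d,rows,z=.154,u0=186,u1=207,verbose=False):
    t=d["top"];g=cv2.cvtColor(t["image"],cv2.COLOR_BGR2GRAY).astype(float);P=[]
    for v in rows:
        seg=g[v,u0:u1]; i=int(np.argmax(cv2.GaussianBlur(seg[None],(5,1),0)[0])); pk=seg[i]
        l=seg[:i+1];r=seg[i:]
        bl=l[:max(i-4,1)][-3:].mean(); br=r[5:8].mean()
        tl=(pk+bl)/2;tr=(pk+br)/2
        j=i
        while j>0 and seg[j]>tl:j-=1
        L=j+(tl-seg[j])/(seg[j+1]-seg[j])
        k=i
        while k<len(seg)-1 and seg[k]>tr:k+=1
        R=k-1+(seg[k-1]-tr)/(seg[k-1]-seg[k])
        if verbose: print(v,round(u0+L,2),round(u0+R,2),round(pk),round(bl),round(br))
        if 4<R-L<8: P.append(onz(t,u0+(L+R)/2,v,z)[:2])
    P=np.array(P)
    for i in range(4):
        f=np.polyfit(P[:,0],P[:,1],1);r=P[:,1]-np.polyval(f,P[:,0]);P=P[abs(r)<2*r.std()+3e-4]
    return f,r.std(),len(P)
E
python3 - <<'E'
from arm import *
d=np.load("pics/e.npy",allow_pickle=True).item()
f,s,n=armedges(d,[v for v in range(136,216) if v not in range(153,162)],verbose=True)
print(f,s,n,np.polyval(f,[.684,.59,.49,.42]))
E
```

```text
136 194.52 200.3 171 66 36
137 194.53 200.25 172 65 36
138 194.54 200.2 171 65 35
139 194.53 200.18 169 65 35
140 194.54 200.12 169 66 39
141 194.63 199.96 169 80 56
142 194.76 199.64 170 105 79
143 194.74 199.47 170 121 91
144 194.58 199.41 169 123 93
145 194.44 199.26 169 122 105
146 194.39 199.01 169 122 120
147 194.39 198.87 167 123 123
148 194.23 198.72 167 122 121
149 194.1 198.75 167 123 116
150 194.07 198.62 168 122 122
151 194.03 198.67 167 122 116
152 194.06 198.66 166 122 115
162 192.52 198.58 166 80 117
163 193.05 198.55 166 88 116
164 193.21 198.57 165 96 117
165 193.31 198.54 165 99 118
166 193.45 198.5 165 106 120
167 193.78 198.47 165 117 120
168 194.0 198.48 163 121 120
169 194.25 198.49 163 122 120
170 194.25 198.49 163 121 120
171 194.27 198.48 164 121 120
172 194.25 198.45 164 121 120
173 194.0 198.42 163 121 120
174 193.65 198.38 163 122 119
175 193.62 198.35 164 121 119
176 193.57 198.35 163 121 119
177 193.62 198.28 162 121 120
178 193.75 198.22 161 121 120
179 193.96 198.2 160 120 120
180 193.94 198.17 159 123 120
181 194.03 198.07 161 132 120
182 193.82 197.9
[... 485 characters left out ...]
153
199 192.6 197.2 163 155 137
200 192.77 197.21 164 156 136
201 192.46 197.01 162 156 152
202 192.77 197.21 164 156 136
203 192.88 197.22 163 156 135
204 193.0 197.01 163 157 151
205 193.38 196.88 163 156 153
206 193.75 197.02 163 155 154
207 193.92 196.94 164 156 155
208 193.93 196.87 164 156 155
209 193.91 196.8 164 155 156
210 193.81 196.94 164 154 155
211 194.07 197.01 165 156 153
212 186.5 190.94 158 157 137
213 186.0 190.43 157 157 104
214 nan 189.75 158 158 73
215 186.0 189.35 156 156 64
[0.00052955 0.18870506] 0.000725304810672401 55 [0.18906728 0.1890175  0.18896455 0.18892748]arm.py:27: RuntimeWarning: invalid value encountered in scalar divide
  L=j+(tl-seg[j])/(seg[j+1]-seg[j])
```

Run:
```python
from arm import *
d=np.load("pics/e.npy",allow_pickle=True).item();t=d["top"]
for x in (.65,.61,.55,.52,.48,.42): print(x,proj(t,[x,.187,.154]).round(2),proj(t,[x,.179,.154]).round(2),proj(t,[x,.195,.154]).round(2))
for p in ((198.75,149),(198.2,179),(197.56,193.5),(194.25,149),(193.62,177),(193.07,193.5)): print(p,onz(t,*p,.154).round(4))
# pivot circle: dark blob by fitting
g=cv2.cvtColor(t["image"],cv2.COLOR_BGR2GRAY)
big=cv2.resize(g[110:145,180:220],None,fx=14,fy=14,interpolation=2);cv2.imwrite("pics/e_p.png",big)
```

```text
0.65 [197.88 138.  ] [200.64 138.05] [195.13 137.95]
0.61 [197.4  151.58] [200.17 151.63] [194.64 151.53]
0.55 [196.67 172.13] [199.45 172.18] [193.9  172.07]
0.52 [196.31 182.48] [199.09 182.53] [193.52 182.42]
0.48 [195.82 196.36] [198.61 196.42] [193.02 196.31]
0.42 [195.07 217.37] [197.88 217.43] [192.26 217.32]
(198.75, 149) [0.6177 0.1834 0.154 ]
(198.2, 179) [0.5302 0.1819 0.154 ]
(197.56, 193.5) [0.4883 0.1823 0.154 ]
(194.25, 149) [0.6174 0.1964 0.154 ]
(193.62, 177) [0.5357 0.1953 0.154 ]
(193.07, 193.5) [0.4881 0.1952 0.154 ]
```

View pics/e_p.png

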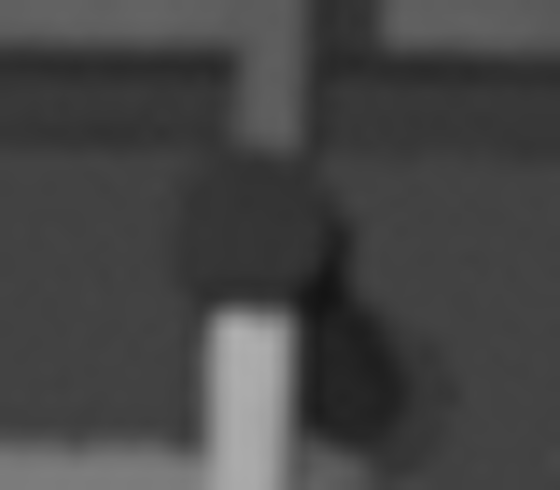

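Run:
```python
from arm import *
d=np.load("pics/e.npy",allow_pickle=True).item();t=d["top"];s=d["scene"]
q=lambda x,y:(100+(x-400)/2.222-.3,90+y/2.222-.3)
C=np.array([onz(t,*q(*p),.016)[:2] for p in ((556,201),(706,217),(690,340),(541,324))]);print(C.round(4))
c=C.mean(0);print("centre",c,"lens",np.linalg.norm(C[1]-C[0]),np.linalg.norm(C[2]-C[3]),np.linalg.norm(C[0]-C[3]),np.linalg.norm(C[1]-C[2]))
u=(C[0]-C[1]+C[3]-C[2]);u/=np.linalg.norm(u);print("tray +y dir",u,"yaw",np.arctan2(-u[0],u[1]))
print("handle pred",c+.165*u)
h=c+.165*u
for dy in(-.015,.015):
  for z in (.125,): print(proj(t,[*(h+u*dy),z]),proj(s,[*(h+u*dy),z]))
b=t["image"][185:225,125:175];a=s["image"][185:245,365:405]
cv2.imwrite("pics/e_h.png",np.hstack([cv2.resize(b,(500,400),interpolation=2),cv2.resize(a,(267,400),interpolation=2)]))
```

```text
[[0.5421 0.2955]
 [0.523  0.0766]
 [0.3453 0.0951]
 [0.3638 0.3096]]
centre [0.44355051 0.19421754] lens 0.2197034359020375 0.2153012249737127 0.1787845333704063 0.1785905940176331
tray +y dir [0.08646066 0.99625527] yaw -0.08656874664715627
handle pred [0.45781652 0.35859966]
[143.73469093 204.12205189] [386.1114999  195.78366322]
[133.59571949 203.03724325] [397.08619712 197.39752163]
```

View pics/e_h.png

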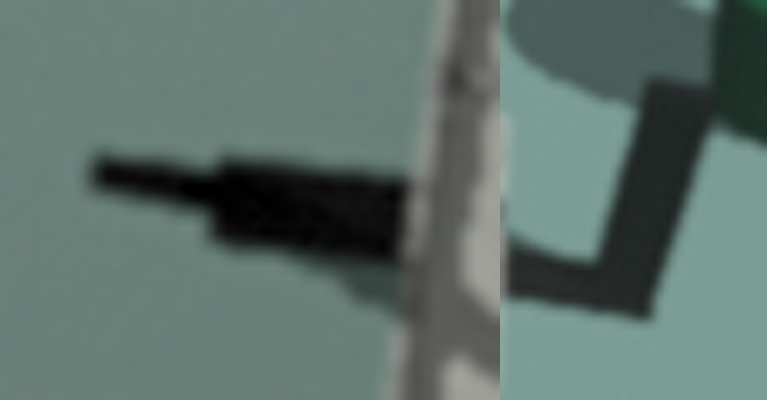

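Run:
```python
from arm import *
d=np.load("pics/e.npy",allow_pickle=True).item();t=d["top"];s=d["scene"]
print(tri(t,(134,202.2),s,(397.7,198.8)), onz(t,134,202.2,.125), onz(s,397.7,198.8,.125),onz(s,387.2,197.3,.125))
print(env.get_state()["joint_pos"].round(3) if hasattr(env.get_state()["joint_pos"],'round') else env.get_state()["joint_pos"])
```

```text
(array([0.46183626, 0.37450595, 0.12210219]), np.float64(0.002051879018399735)) [0.46159455 0.37248215 0.125     ] [0.46492183 0.37450458 0.125     ] [0.46266208 0.34600581 0.125     ]
[-0.385 -0.349  1.839  0.     1.652  0.14 ]
```

Call:
jog_arm(
  deltas="1 0.3 -0.1 0 0 0 -0.3; 1 0.65 -0.2 0 0 0 -0.6; 1 1 -0.3 0 0 0 -0.83; 1 1 -0.3 0 0 0 -0.83",
)

```text
t: 10.25
tcp_pos: [0.4539, 0.0434, 0.3007]
eef_rot: [-0.001, 0.735, 0.678, 0.0]
contact_force: [-0.9, -0.7, 0.7]
gripper_width: 0.0856
```

Call:
jog_arm(
  deltas="1 0.35 -0.02 0 0 0 0; 1 0.7 -0.05 0 0 0 0; 1 1 -0.07 0 0 0 0;1 1 -0.07 0 0 0 0",
)

```text
t: 10.75
tcp_pos: [0.456, 0.1916, 0.3006]
eef_rot: [-0.0, 0.737, 0.676, -0.0]
contact_force: [-0.5, 0.1, -0.1]
gripper_width: 0.0857
```

Call:
jog_arm(
  deltas="1 0.35 -0.02 0 0 0 0; 1 0.7 -0.05 0 0 0 0; 1 1 -0.07 0 0 0 0;1 1 -0.07 0 0 0 0; 1 1 -0.07 0 0 0 0; 1 1 -0.07 0 0 0 0",
)

```text
t: 11.5
tcp_pos: [0.4602, 0.3376, 0.301]
eef_rot: [0.0, 0.739, 0.674, 0.0]
contact_force: [1.0, -0.1, 0.7]
gripper_width: 0.0855
```

Call:
jog_arm(
  deltas="0.5 0.14 0 0 0 0 0; 0.5 0.14 0 0.3 0 0 0; 0.5 0.14 0 0.6 0 0 0; 0.5 0.14 0 0.9 0 0 0; 0.5 0.14 0 0.9 0 0 0; 0.5 0.14 0 0.9 0 0 0",
)

```text
t: 12.25
tcp_pos: [0.4628, 0.3597, 0.168]
eef_rot: [0.0, 0.738, 0.674, 0.001]
contact_force: [0.3, -0.1, 0.8]
gripper_width: 0.0424
```

Run:
```python
from h import *
d=snap("f")
a=d["scene"]["image"][110:240,320:450];b=d["top"]["image"][130:260,90:220]
cv2.imwrite("pics/f_c.png",np.hstack([cv2.resize(a,(400,400),interpolation=2),cv2.resize(b,(400,400),interpolation=2)]))
```

```text
(no output)
```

View pics/f_c.png

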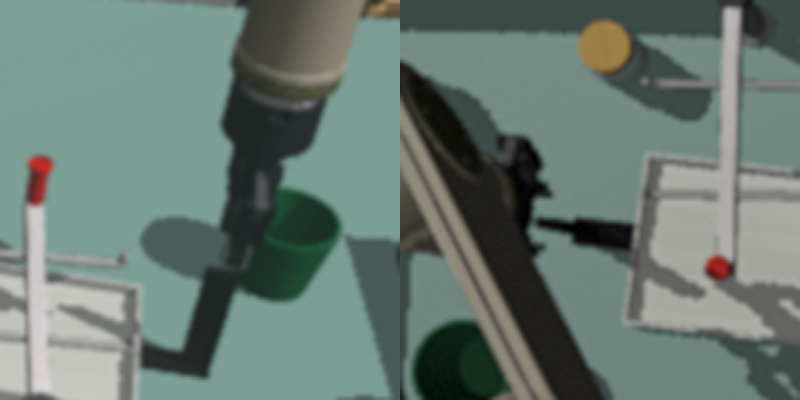

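Call:
jog_arm(
  deltas="0.5 0 0 0.2 0 0 0; 0.5 0 0 0.44 0 0 0; 0.5 0 0 0.44 0 0 0; 0.2 0 0 0.44 0 0 0; 0 0 0 0.44 0 0 0; 0 0 0 0.44 0 0 0; 0 0 0 0.44 0 0 0; 0 0 0 0.44 0 0 0",
  force=60,
)

```text
t: 13.35
tcp_pos: [0.4634, 0.361, 0.1028]
eef_rot: [0.0, 0.738, 0.675, 0.002]
contact_force: [-0.7, -0.5, 7.9]
gripper_width: 0.0115
```

Run:
```python
from arm import *
d=np.load("pics/e.npy",allow_pickle=True).item();t=d["top"];s=d["scene"]
c=comps(t["image"],(15,110,90),(25,255,255),20,(140,125,180,165))[0];print(c)
c2=comps(s["image"],(15,110,90),(25,255,255),20,(360,240,410,285))[0];print(c2)
print(onz(t,*c[0][1],.075),tri(t,c[0][1],s,c2[0][1]))
```

```text
[([149, 137, 16, 17, 215], [156.41, 144.61])]
[([374, 252, 20, 18, 283], [383.72, 260.34])]
[0.64523784 0.32821117 0.075     ] (array([0.64663268, 0.32995083, 0.06853453]), np.float64(7.005047928280544e-05))
```

Call:
jog_arm(
  deltas="0 0 0.03 0 0 0 -0.04; 0 0 0.06 0 0 0 -0.08; 0 0 0.1 0 0 0 -0.12; 0 0 0.15 0 0 0 -0.17; 0 0 0.2 0 0 0 -0.17; 0 0 0.25 0 0 0 -0.17; 0 0 0.3 0 0 0 -0.17; 0 0 0.35 0 0 0 -0.17; 0 0 0.4 0 0 0 -0.17; 0 0 0.45 0 0 0 -0.17; 0 0 0.45 0 0 0 -0.17; 0 0 0.45 0 0 0 -0.17",
)

```text
t: 14.85
tcp_pos: [0.5304, 0.3546, 0.1028]
eef_rot: [0.0, 0.707, 0.707, 0.002]
contact_force: [-2.8, -0.2, 8.2]
gripper_width: 0.0113
```

Run:
```python
from h import *
d=snap("g")
a=d["scene"]["image"][130:300,280:450];b=d["top"]["image"][100:270,90:260]
cv2.imwrite("pics/g_c.png",np.hstack([cv2.resize(a,(400,400),interpolation=2),cv2.resize(b,(400,400),interpolation=2)]))
```

```text
(no output)
```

View pics/g_c.png

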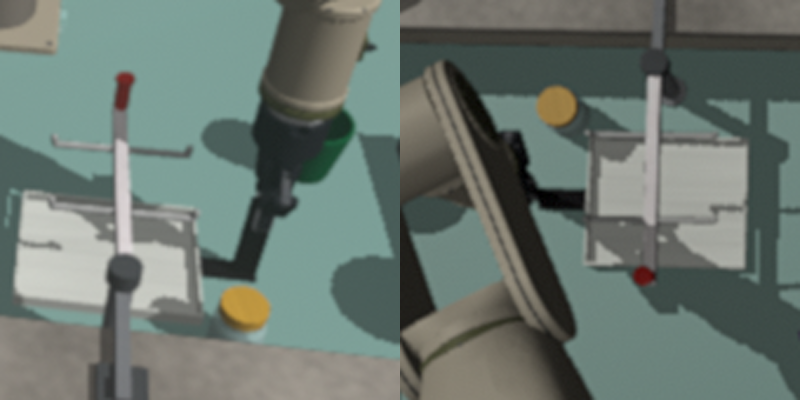

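```bash
cat >> arm.py <<'E'
def traycorners(d,C,sc,x0,y0,xo=400):
    t=d["top"]
    C=np.array([onz(t,x0+(x-xo+.5)/sc-.5,y0+(y+.5)/sc-.5,.016)[:2] for x,y in C])
    c=C.mean(0);u=(C[0]-C[1]+C[3]-C[2]);u/=np.linalg.norm(u)
    print(C.round(4).tolist(),"\nc",c.round(4),"yaw",np.arctan2(-u[0],u[1]).round(4),[np.linalg.norm(C[i]-C[i-1]).round(4) for i in range(4)])
E
python3 - <<'E'
from arm import *
d=np.load("pics/g.npy",allow_pickle=True).item()
traycorners(d,[(586,131),(747,138),(745,268),(585,264)],400/170,90,100)
b=d["top"]["image"][145:225,160:260]
cv2.imwrite("pics/g_t.png",cv2.resize(b,(800,640),interpolation=2))
E
```

```text
[[0.6232, 0.3026], [0.6177, 0.0797], [0.4383, 0.078], [0.4394, 0.2963]] 
c [0.5296 0.1891] yaw -0.0149 [np.float64(0.1839), np.float64(0.2229), np.float64(0.1795), np.float64(0.2183)]
```

View pics/g_t.png

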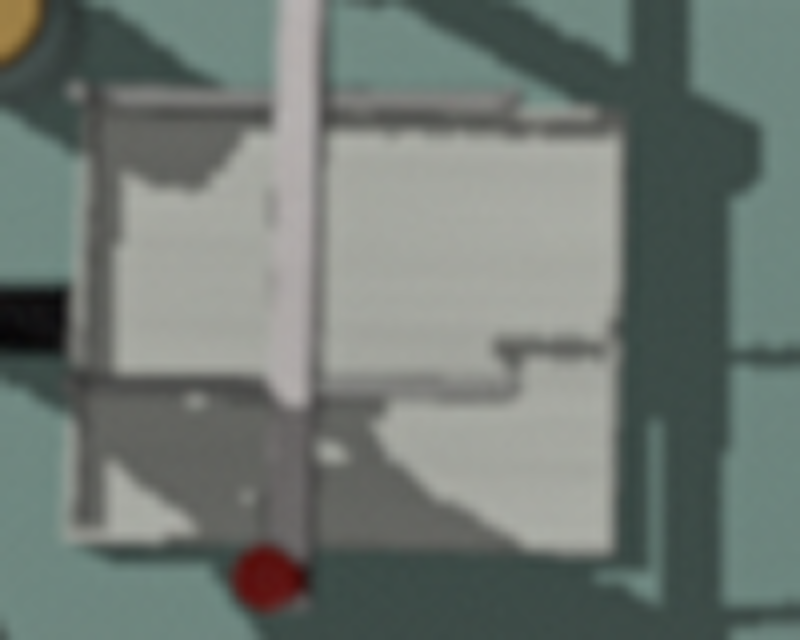

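```bash
cat >> arm.py <<'E'
def tray3(d,BL,BR,TR,sc,x0,y0):
    t=d["top"]
    w=lambda x,y:onz(t,x0+(x+.5)/sc-.5,y0+(y+.5)/sc-.5,.016)[:2]
    BL,BR,TR=w(*BL),w(*BR),w(*TR);c=(BL+TR)/2;u=BL-BR;v=TR-BR
    print("c",c.round(4),"yaw y",np.arctan2(-u[0],u[1]).round(4),"yaw x",np.arctan2(v[1],v[0]).round(4),np.linalg.norm(u).round(4),np.linalg.norm(v).round(4))
E
python3 - <<'E'
from arm import *
d=np.load("pics/g.npy",allow_pickle=True).item()
tray3(d,(68,545),(615,555),(627,112),8,160,145)
E
```

```text
c [0.527  0.1872] yaw y 0.0016 yaw x -0.0019 0.2194 0.1799
```

Call:
jog_arm(
  deltas="0 0 0.03 0 0 0 0; 0 0 0.06 0 0 0 0; 0 0 0.097 0 0 0 0; 0 0 0.097 0 0 0 0; 0 0 0.097 0 0 0 0; 0.3 0 0.097 0 0 0 0; 0.5 0 0.097 0 0 0 0; 0.5 0 0.097 0 0 0 0; 0.5 0 0.097 -0.3 0 0 0; 0.5 0 0.097 -0.6 0 0 0; 0.5 0 0.097 -1 0 0 0; 0.5 0 0.097 -1 0 0 0",
)

```text
t: 16.45
tcp_pos: [0.5464, 0.3552, 0.2575]
eef_rot: [0.002, 0.707, 0.707, 0.006]
contact_force: [1.7, 0.5, 0.4]
gripper_width: 0.0427
```

Run:
```python
from h import *
d=np.load("pics/a.npy",allow_pickle=True).item();t=d["top"];s=d["scene"]
t2=lambda x,y:(240+(x+.5)/3.7-.5,120+(y+.5)/3.7-.5); s2=lambda x,y:(90+(x+.5)/3.7-.5,140+(y+.5)/3.7-.5)
a=onz(t,*t2(92,133),.16);b=onz(t,*t2(503,122),.16);m=(a+b)/2;print("rail ends",a,b,np.linalg.norm(a-b),"mid",m)
a2=onz(s,*s2(616,261),.16);b2=onz(s,*s2(163,234),.16);print("scene rail ends",a2,b2,(a2+b2)/2,np.linalg.norm(a2-b2))
print("white",tri(t,t2(250,115),s,s2(438,197)),onz(t,*t2(250,115),.209),onz(s,*s2(438,197),.209))
print("green",tri(t,t2(452,110),s,s2(222,183)),onz(t,*t2(452,110),.209),onz(s,*s2(222,183),.209))
u=(a-b)/np.linalg.norm(a-b)
for k in(-1.5,-.5,.5,1.5): print(k,m+u*.075*k)
b=t["image"][130:180,290:390];cv2.imwrite("pics/a_rt.png",cv2.resize(b,(800,400),interpolation=2))
b=s["image"][170:240,130:260];cv2.imwrite("pics/a_rs.png",cv2.resize(b,(780,420),interpolation=2))
```

```text
rail ends [ 0.60092274 -0.00716839  0.16      ] [ 0.61583795 -0.32613106  0.16      ] 0.31931120558471326 mid [ 0.60838034 -0.16664973  0.16      ]
scene rail ends [ 0.60349233 -0.00695671  0.16      ] [ 0.62128286 -0.32647215  0.16      ] [ 0.6123876  -0.16671443  0.16      ] 0.320010346173461
white (array([ 0.608044  , -0.12639285,  0.20763919]), np.float64(0.0052646004112539)) [ 0.60733782 -0.12359476  0.209     ] [ 0.60946807 -0.12868261  0.209     ]
green (array([ 0.61487392, -0.27605079,  0.20748872]), np.float64(0.0042973570450930065)) [ 0.61404071 -0.27345656  0.209     ] [ 0.61623315 -0.27761571  0.209     ]
-1.5 [ 0.61363528 -0.27902693  0.16      ]
-0.5 [ 0.61013199 -0.20410879  0.16      ]
0.5 [ 0.6066287  -0.12919066  0.16      ]
1.5 [ 0.60312541 -0.05427252  0.16      ]
```

View pics/a_rt.png

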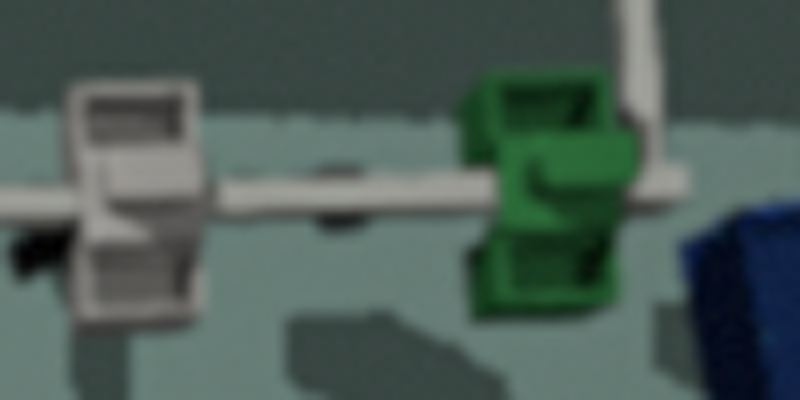

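View pics/a_rs.png

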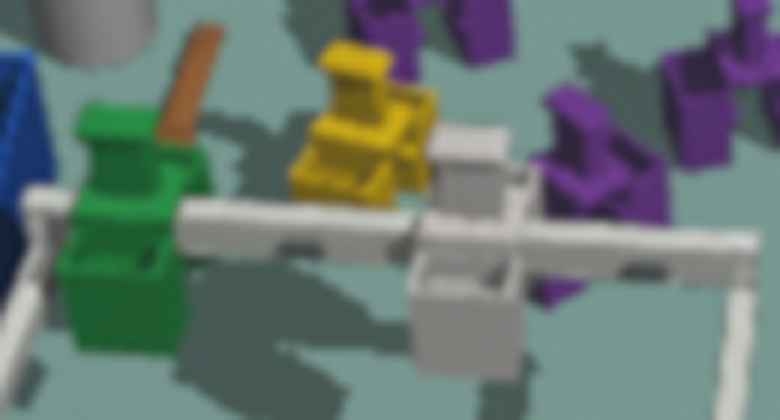

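Call:
jog_arm(
  deltas="0.5 0 0 -0.28 0 0 -0.09; 0.5 -0.3 0 -0.28 0 0 -0.09; 0.5 -0.65 0 -0.28 0 0 -0.09; 0.5 -1 0 -0.28 0 0 -0.09; 0.5 -1 0 -0.28 0 0 -0.09",
  force=70,
)

```text
t: 17.08
tcp_pos: [0.5435, 0.2003, 0.291]
eef_rot: [0.0, 0.692, 0.722, -0.001]
contact_force: [0.8, 0.3, 0.0]
gripper_width: 0.043
```

Call:
jog_arm(
  deltas="0.5 -0.35 0 0 0 0 0; 0.5 -0.7 0 0 0 0 0; 0.5 -1 0 0 0 0 0",
)

```text
t: 17.45
tcp_pos: [0.5502, 0.053, 0.291]
eef_rot: [-0.0, 0.69, 0.724, -0.0]
contact_force: [0.7, 0.1, 0.3]
gripper_width: 0.0425
```

Call:
jog_arm(
  deltas="0.5 -0.35 0.1 0 0 0 0; 0.5 -0.7 0.25 0 0 0 0; 0.5 -1 0.3 0 0 0 0; 0.5 -1 0.3 0 0 0 0; 0.5 -1 0.3 0 0 0 0; 0.5 -1 0.3 0 0 0 0",
)

```text
t: 18.2
tcp_pos: [0.6022, -0.0923, 0.2917]
eef_rot: [-0.0, 0.69, 0.724, 0.0]
contact_force: [-0.1, 0.7, -0.7]
gripper_width: 0.0428
```

Run:
```python
from arm import *
d=snap("i")
b=d["top"]["image"][110:230,150:250]
cv2.imwrite("pics/i_t.png",np.hstack([cv2.resize(b,(500,600),interpolation=2)]))
print(env.get_state()["tcp_pos"])
```

```text
[ 0.60228494 -0.09253592  0.29189828]
```

View pics/i_t.png

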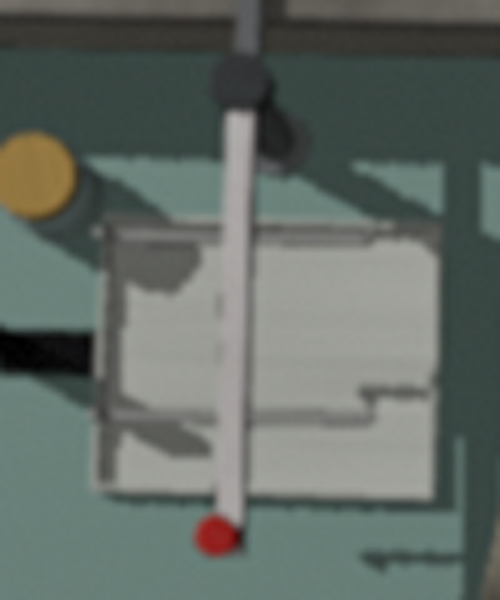

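View pics/i_scene.png

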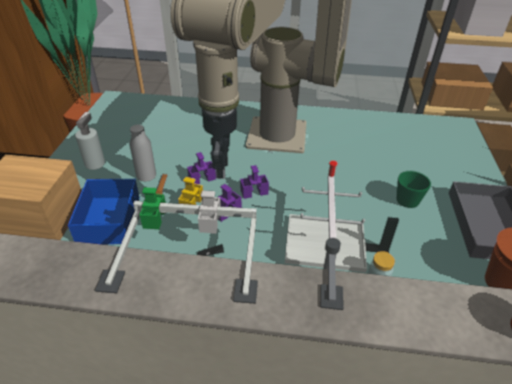

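Run:
```python
from arm import *
d=np.load("pics/i.npy",allow_pickle=True).item()
tray3(d,(92,490),(433,500),(441,222),5,150,110)
f,s,n=armedges(d,list(range(147,153))+list(range(164,190)));print(f,s,np.polyval(f,[.684,.5415,.419]))
a,b=knob(d);print(onz(d["top"],*a[0][1],.198),tri(d["top"],a[0][1],d["scene"],b[0][1]))
print(env.get_state()["eef_rot"])
```

```text
c [0.5427 0.188 ] yaw y -0.0095 yaw x -0.0035 0.2192 0.181
[0.00111452 0.18939046] 0.00034874896725672227 [0.1901528  0.18999398 0.18985745]
[0.41981924 0.18497908 0.198     ] (array([0.42027325, 0.18726773, 0.18144096]), np.float64(0.0010569030490658075))
[2.47318790e-05 6.89919052e-01 7.23886512e-01 1.37165720e-04]
```

Call:
jog_arm(
  deltas="0.5 -0.24 0.027 0 0 0 0; 0.5 -0.24 0.027 0 0 0 0; 0.5 -0.24 0.027 0.2 0 0 0; 0.5 -0.24 0.027 0.33 0 0 0; 0.5 -0.24 0.027 0.33 0 0 0",
)

```text
t: 18.92
tcp_pos: [0.6067, -0.1286, 0.2398]
eef_rot: [-0.002, 0.69, 0.724, -0.001]
contact_force: [-0.2, -0.7, 0.2]
gripper_width: 0.0427
```

Run:
```python
from arm import *
d=snap("j")
a=d["scene"]["image"][150:250,150:270]
cv2.imwrite("pics/j_c.png",cv2.resize(a,(720,600),interpolation=2))
```

```text
(no output)
```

View pics/j_c.png

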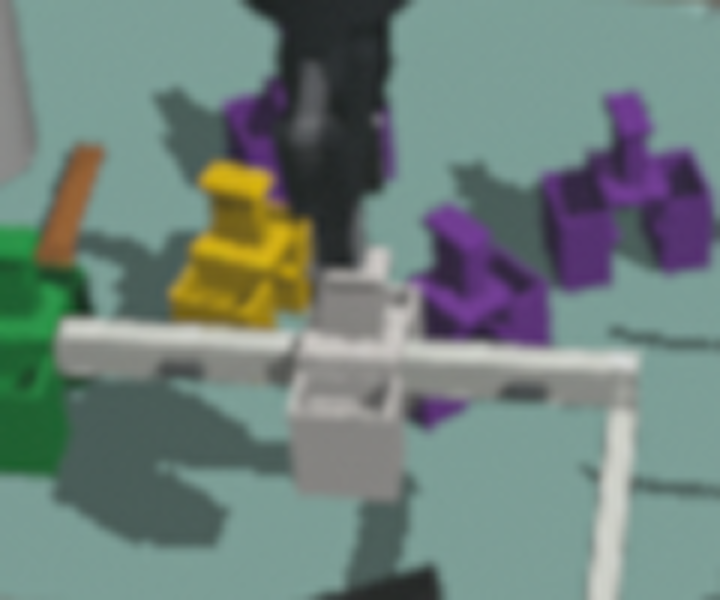

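Call:
jog_arm(
  deltas="0.5 0 0.005 0.15 0 0 0; 0.5 0 0.005 0.32 0 0 0; 0.5 0 0.005 0.32 0 0 0; 0.2 0 0.005 0.32 0 0 0; 0 0 0.005 0.32 0 0 0; 0 0 0.005 0.32 0 0 0; 0 0 0.005 0.32 0 0 0; 0 0 0.005 0.32 0 0 0",
)

```text
t: 20.02
tcp_pos: [0.6097, -0.1299, 0.1966]
eef_rot: [0.001, 0.691, 0.723, 0.001]
contact_force: [-0.9, 0.5, 6.1]
gripper_width: 0.0188
```

Call:
jog_arm(
  deltas="0 0 0 -0.05 0 0 0; 0 0 0 -0.1 0 0 0; 0 0 0 -0.17 0 0 0; 0 0 0 -0.25 0 0 0; 0 0 0 -0.35 0 0 0; 0 0 0 -0.48 0 0 0; 0 0 0 -0.48 0 0 0; 0 0 0 -0.48 0 0 0",
)

```text
t: 21.02
tcp_pos: [0.6087, -0.1296, 0.2661]
eef_rot: [-0.0, 0.691, 0.723, -0.0]
contact_force: [-0.3, 0.2, -1.8]
gripper_width: 0.0187
```

Run:
```python
from arm import *
d=snap("k")
a=d["scene"]["image"][130:250,150:270];b=d["top"]["image"][100:220,240:360]
cv2.imwrite("pics/k_c.png",np.hstack([cv2.resize(a,(400,400),interpolation=2),cv2.resize(b,(400,400),interpolation=2)]))
```

```text
(no output)
```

View pics/k_c.png

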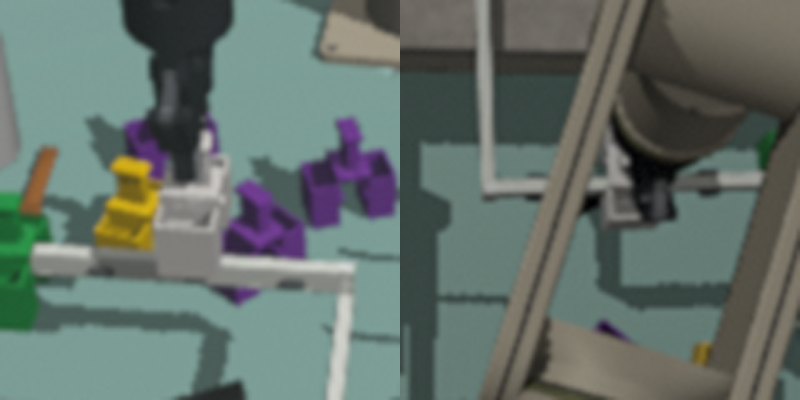

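Call:
jog_arm(
  deltas="0 0 0 -0.12 0 0 0; 0 0.15 0 -0.12 0 0 0.04; 0 0.35 0 -0.12 0 0 0.08; 0 0.55 0 -0.12 0 0 0.08; 0 0.75 0 -0.12 0 0 0.08; 0 0.9 0 -0.12 0 0 0.08; 0 1 0 -0.12 0 0 0.08; 0 1 0 -0.12 0 0 0.08",
)

```text
t: 22.12
tcp_pos: [0.6018, 0.0209, 0.2845]
eef_rot: [0.0, 0.705, 0.709, 0.0]
contact_force: [0.2, 0.2, -1.1]
gripper_width: 0.0186
```

Call:
jog_arm(
  deltas="0 0.15 -0.01 0 0 0 0; 0 0.35 -0.03 0 0 0 0; 0 0.55 -0.06 0 0 0 0; 0 0.7 -0.06 0 0 0 0; 0 0.82 -0.06 0 0 0 0; 0 0.82 -0.06 0 0 0 0; 0 0.82 -0.06 0 0 0 0; 0 0.82 -0.06 0 0 0 0",
)

```text
t: 23.12
tcp_pos: [0.5924, 0.1423, 0.2843]
eef_rot: [0.0, 0.706, 0.708, -0.0]
contact_force: [0.4, 0.1, -2.1]
gripper_width: 0.0188
```

Run:
```python
from arm import *
d=snap("l")
a=d["scene"]["image"][130:270,270:410];b=d["top"]["image"][100:240,140:280]
cv2.imwrite("pics/l_c.png",np.hstack([cv2.resize(a,(400,400),interpolation=2),cv2.resize(b,(400,400),interpolation=2)]))
```

```text
(no output)
```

View pics/l_c.png

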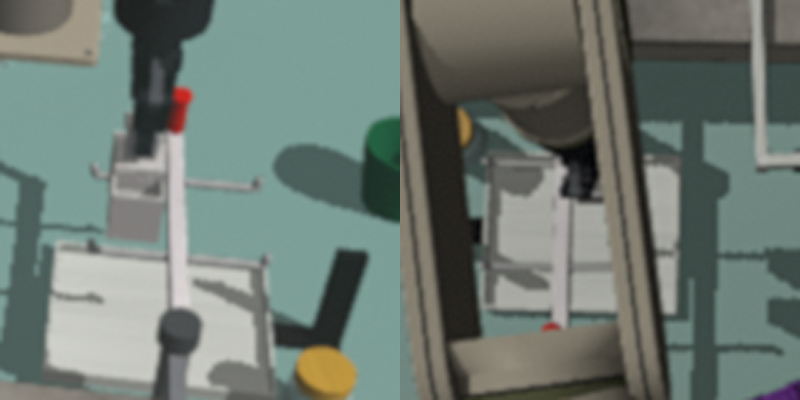

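```bash
cat >> arm.py <<'E'
def overlay(d,c,cx,cy,zb,yaw,fn,roi,sc):
    """check marks: base and rim corners of pot at (cx,cy), underside zb"""
    im=d[c]["image"];x0,y0,x1,y1=roi
    o=cv2.resize(im[y0:y1,x0:x1],None,fx=sc,fy=sc,interpolation=2)
    for z,col in((0,(255,0,255)),(.05,(0,255,255)),(.101,(255,255,0))):
        hx,hy=((.042,.022) if z<.1 else (.010,.017))
        for a in(-1,1):
            for b in(-1,1):
                X=a*hx*np.cos(yaw)-b*hy*np.sin(yaw);Y=a*hx*np.sin(yaw)+b*hy*np.cos(yaw)
                p=proj(d[c],[cx+X,cy+Y,zb+z]);cv2.circle(o,(int((p[0]-x0+.5)*sc),int((p[1]-y0+.5)*sc)),3,col,-1)
    cv2.imwrite(fn,o)
E
python3 - <<'E'
from arm import *
d=np.load("pics/l.npy",allow_pickle=True).item()
overlay(d,"scene",.5924,.1423,.284-.0886,0,"pics/l_o.png",(280,140,370,240),6)
E
```

```text
(no output)
```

View pics/l_o.png

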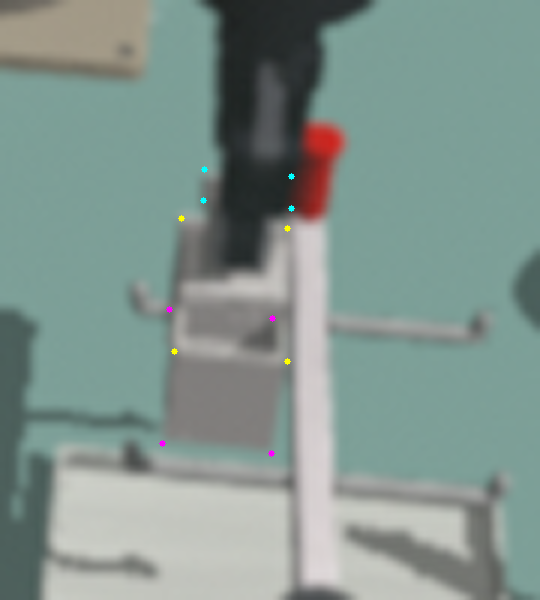

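Call:
jog_arm(
  deltas="0 0.01 0.005 0.15 0 0 0; 0 0.01 0.005 0.3 0 0 0; 0 0.01 0.005 0.4 0 0 0; 0 0.01 0.005 0.45 0 0 0; 0 0.01 0.005 0.5 0 0 0; 0 0.01 0.005 0.55 0 0 0; 0 0.01 0.005 0.6 0 0 0; 0 0.01 0.005 0.6 0 0 0",
)

```text
t: 24.22
tcp_pos: [0.5925, 0.1446, 0.1935]
eef_rot: [-0.0, 0.706, 0.709, -0.001]
contact_force: [0.4, -0.1, -1.6]
gripper_width: 0.019
```

Run:
```python
from arm import *
d=snap("m")
overlay(d,"scene",.593,.143,.1945-.087,0,"pics/m_o.png",(280,140,370,240),6)
```

```text
(no output)
```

View pics/m_o.png

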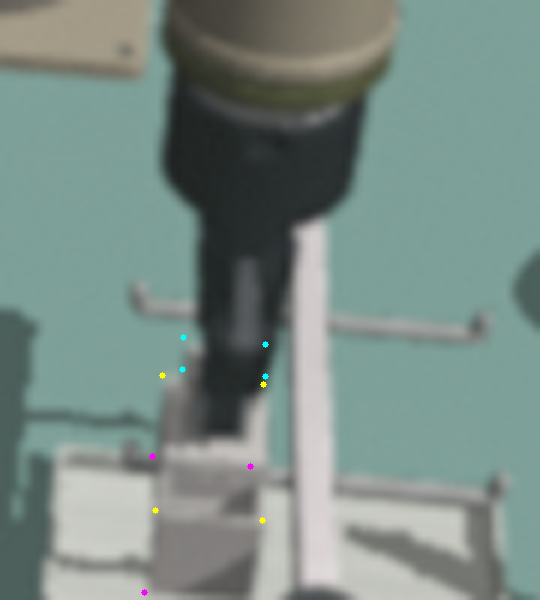

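Call:
jog_arm(
  deltas="0 0 0 0.02 0 0 0; 0 0 0 0.04 0 0 0; 0 0 0 0.05 0 0 0; 0 0 0 0.05 0 0 0",
)

```text
t: 24.82
tcp_pos: [0.593, 0.1447, 0.1868]
eef_rot: [0.0, 0.706, 0.709, 0.0]
contact_force: [0.6, 0.3, -1.5]
gripper_width: 0.019
```

Call:
jog_arm(
  deltas="0 0 0 0.013 0 0 0; 0 0 0 0.026 0 0 0; 0 0 0 0.026 0 0 0",
)

```text
t: 25.2
tcp_pos: [0.5937, 0.1448, 0.1864]
eef_rot: [0.001, 0.706, 0.709, 0.001]
contact_force: [-8.0, -0.3, 17.8]
gripper_width: 0.0184
```

Call:
jog_arm(
  deltas="0 0 0 -0.02 0 0 0; 0 0 0 -0.02 0 0 0; 0.2 0 0 -0.02 0 0 0; 0.35 0 0 -0.02 0 0 0; 0.45 0 0 -0.02 0 0 0; 0.5 0 0 -0.02 0 0 0; 0.5 0 0 -0.1 0 0 0; 0.5 0 0 -0.25 0 0 0; 0.5 0 0 -0.5 0 0 0; 0.5 0 0 -0.75 0 0 0; 0.5 0 0 -0.75 0 0 0",
)

```text
t: 26.58
tcp_pos: [0.5949, 0.145, 0.3012]
eef_rot: [0.003, 0.706, 0.709, 0.003]
contact_force: [0.4, -0.7, 1.6]
gripper_width: 0.0429
```

Run:
```python
from arm import *
d=snap("n")
a=d["scene"]["image"][130:270,270:410];b=d["top"]["image"][100:240,140:280]
cv2.imwrite("pics/n_c.png",np.hstack([cv2.resize(a,(400,400),interpolation=2),cv2.resize(b,(400,400),interpolation=2)]))
```

```text
(no output)
```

View pics/n_c.png

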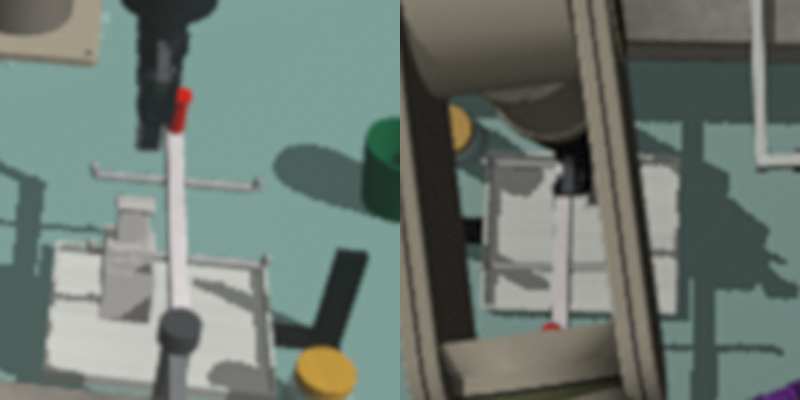

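Call:
jog_arm(
  deltas="0.5 -0.35 0 0 0 0 0; 0.5 -0.7 0 0 0 0 0; 0.5 -1 0 0 0 0 0",
)

```text
t: 27.05
tcp_pos: [0.5927, -0.0069, 0.2936]
eef_rot: [-0.001, 0.706, 0.709, -0.001]
contact_force: [0.8, -0.3, 0.4]
gripper_width: 0.0429
```

Call:
jog_arm(
  deltas="0.5 -0.35 0 0 0 0 -0.08; 0.5 -0.7 0 0 0 0 -0.08; 0.5 -1 0.05 0 0 0 -0.08; 0.5 -1 0.05 0 0 0 -0.08",
)

```text
t: 27.55
tcp_pos: [0.6009, -0.1584, 0.2932]
eef_rot: [-0.001, 0.692, 0.722, -0.001]
contact_force: [-0.3, 0.6, -0.7]
gripper_width: 0.0424
```

Call:
jog_arm(
  deltas="0.5 -0.35 0 0 0 0 0; 0.5 -0.7 0 0 0 0 0; 0.5 -0.8 0 0 0 0 0; 0.5 -0.8 0 0 0 0 0; 0.5 -0.8 0 0 0 0 0; 0.5 -0.8 0 0 0 0 0",
)

```text
t: 28.3
tcp_pos: [0.6077, -0.2735, 0.2956]
eef_rot: [-0.0, 0.69, 0.724, 0.0]
contact_force: [0.3, -0.5, 0.3]
gripper_width: 0.0426
```

Call:
jog_arm(
  deltas="0.5 -0.033 0.054 0 0 0 0; 0.5 -0.033 0.054 0 0 0 0; 0.5 -0.033 0.054 0.2 0 0 0; 0.5 -0.033 0.054 0.4 0 0 0; 0.5 -0.033 0.054 0.55 0 0 0; 0.5 -0.033 0.054 0.66 0 0 0; 0.5 -0.033 0.054 0.66 0 0 0; 0.2 -0.033 0.054 0.66 0 0 0; 0 -0.033 0.054 0.66 0 0 0; 0 -0.033 0.054 0.66 0 0 0; 0 -0.033 0.054 0.66 0 0 0; 0 -0.033 0.054 0.66 0 0 0",
)

```text
t: 29.8
tcp_pos: [0.6164, -0.2802, 0.1981]
eef_rot: [0.001, 0.691, 0.723, 0.0]
contact_force: [-0.1, -0.3, 4.9]
gripper_width: 0.0185
```

Call:
jog_arm(
  deltas="0 0 0 -0.05 0 0 0; 0 0 0 -0.1 0 0 0; 0 0 0 -0.17 0 0 0; 0 0 0 -0.25 0 0 0; 0 0 0 -0.35 0 0 0; 0 0 0 -0.48 0 0 0; 0 0 0 -0.6 0 0 0; 0 0 0 -0.6 0 0 0; 0 0 0 -0.6 0 0 0",
)

```text
t: 30.92
tcp_pos: [0.6156, -0.2797, 0.2859]
eef_rot: [-0.0, 0.691, 0.723, -0.0]
contact_force: [-0.5, -0.2, -1.9]
gripper_width: 0.0184
```

Run:
```python
from arm import *
d=snap("o")
a=d["scene"]["image"][110:230,90:210];b=d["top"]["image"][100:220,290:410]
cv2.imwrite("pics/o_c.png",np.hstack([cv2.resize(a,(400,400),interpolation=2),cv2.resize(b,(400,400),interpolation=2)]))
```

```text
(no output)
```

View pics/o_c.png

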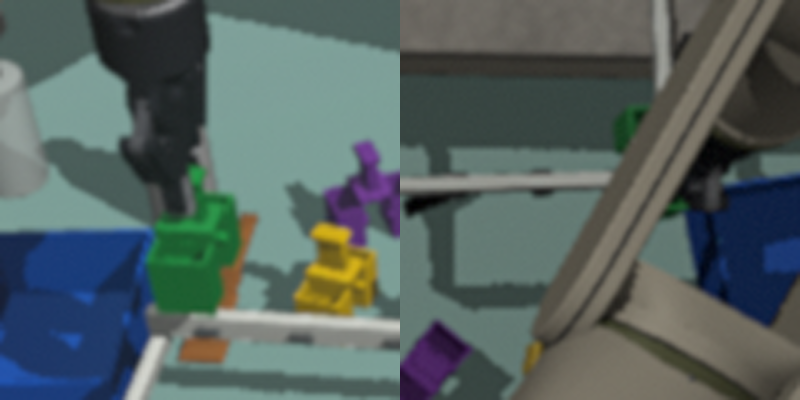

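Call:
jog_arm(
  deltas="0 0.2 0 0 0 0 0; 0 0.4 -0.1 0 0 0 0; 0 0.6 -0.2 0 0 0 0; 0 0.8 -0.3 0 0 0 0.04; 0 1 -0.4 0 0 0 0.08; 0 1 -0.4 0 0 0 0.08",
)

```text
t: 31.78
tcp_pos: [0.5479, -0.1308, 0.2858]
eef_rot: [-0.001, 0.705, 0.709, -0.0]
contact_force: [0.7, 0.3, -1.4]
gripper_width: 0.0183
```

Call:
jog_arm(
  deltas="0 0.2 -0.08 0 0 0 0; 0 0.4 -0.16 0 0 0 0; 0 0.6 -0.24 0 0 0 0; 0 0.8 -0.32 0 0 0 0; 0 1 -0.4 0 0 0 0; 0 1 -0.4 0 0 0 0; 0 1 -0.4 0 0 0 0; 0 1 -0.4 0 0 0 0",
)

```text
t: 32.78
tcp_pos: [0.4885, 0.0161, 0.2861]
eef_rot: [-0.0, 0.706, 0.708, -0.0]
contact_force: [0.6, -0.2, -0.4]
gripper_width: 0.0186
```

Run:
```python
from arm import *
d=snap("p");t=d["top"];s=d["scene"]
for x in(.593,.594,.489,.494):
    for y in (.106,.143,.268): print(x,y,"top",proj(t,[x,y,.15]).round(1),"end",proj(t,[x,y,.16]).round(1),"scene",proj(s,[x,y,.15]).round(1),proj(s,[x,y,.16]).round(1))
a=s["image"][140:240,280:370];cv2.imwrite("pics/p_s.png",cv2.resize(a,(720,800//1),interpolation=2)[:600])
e=np.load("pics/i.npy",allow_pickle=True).item()["top"]["image"][145:205,160:240];cv2.imwrite("pics/p_t.png",cv2.resize(e,(800,600),interpolation=2))
```

```text
0.593 0.106 top [225.3 158.2] end [225.  157.5] scene [300.  214.5] [300.3 211.7]
0.593 0.143 top [212.6 157.9] end [212.2 157.3] scene [314.4 215.9] [314.8 213.1]
0.593 0.268 top [169.5 157.1] end [168.7 156.4] scene [363.7 220.7] [364.4 217.9]
0.594 0.106 top [225.4 157.8] end [225.1 157.2] scene [300.  214.8] [300.3 211.9]
0.594 0.143 top [212.6 157.6] end [212.2 156.9] scene [314.4 216.2] [314.8 213.4]
0.594 0.268 top [169.5 156.8] end [168.7 156.1] scene [363.7 221. ] [364.4 218.2]
0.489 0.106 top [224.3 193.9] end [224.  193.6] scene [301.7 188.6] [302.1 185.8]
0.489 0.143 top [211.5 193.7] end [211.  193.3] scene [315.2 189.8] [315.6 187.1]
0.489 0.268 top [168.  192.8] end [167.2 192.5] scene [361.1 194.1] [361.8 191.3]
0.494 0.106 top [224.4 192.2] end [224.1 191.8] scene [301.7 189.8] [302. 187.]
0.494 0.143 top [211.5 191.9] end [211.1 191.6] scene [315.1 191. ] [315.5 188.2]
0.494 0.268 top [168.1 191.1] end [167.2 190.7] scene [361.3 195.3] [361.9 192.5]
```

View pics/p_t.png

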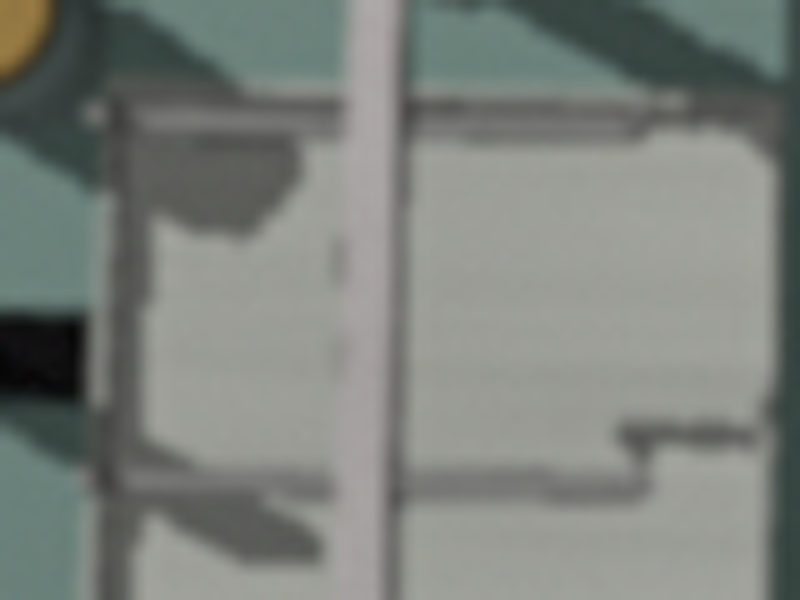

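View pics/p_s.png

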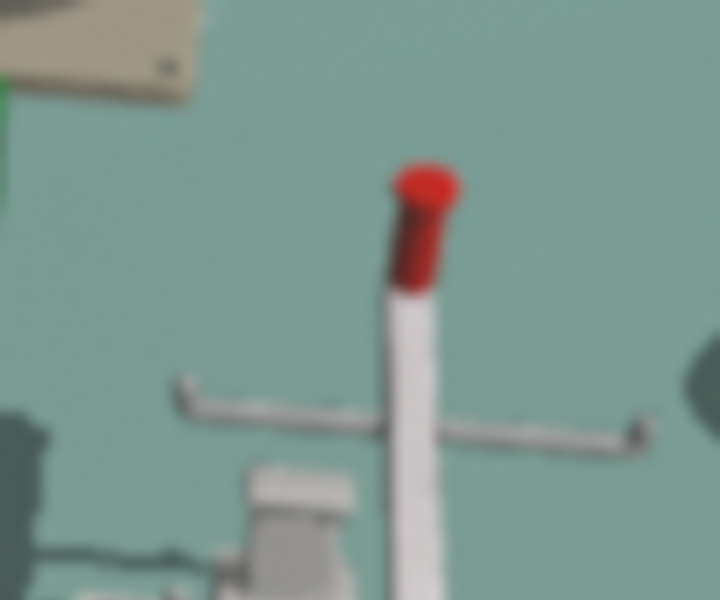

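Call:
jog_arm(
  deltas="0 0.2 0 0 0 0 0; 0 0.4 0 0 0 0 0; 0 0.6 0 0 0 0 0; 0 0.75 0.005 0 0 0 0; 0 0.85 0.01 0 0 0 0; 0 0.85 0.01 0 0 0 0; 0 0.85 0.01 0 0 0 0; 0 0.85 0.01 0 0 0 0",
)

```text
t: 33.88
tcp_pos: [0.4892, 0.1438, 0.2864]
eef_rot: [0.0, 0.706, 0.708, -0.0]
contact_force: [-0.2, -0.2, -1.5]
gripper_width: 0.0189
```

Run:
```python
from arm import *
d=snap("q");p=env.get_state()["tcp_pos"]
overlay(d,"scene",p[0],p[1],p[2]-.089,0,"pics/q_o.png",(270,120,370,220),6)
```

```text
(no output)
```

View pics/q_o.png

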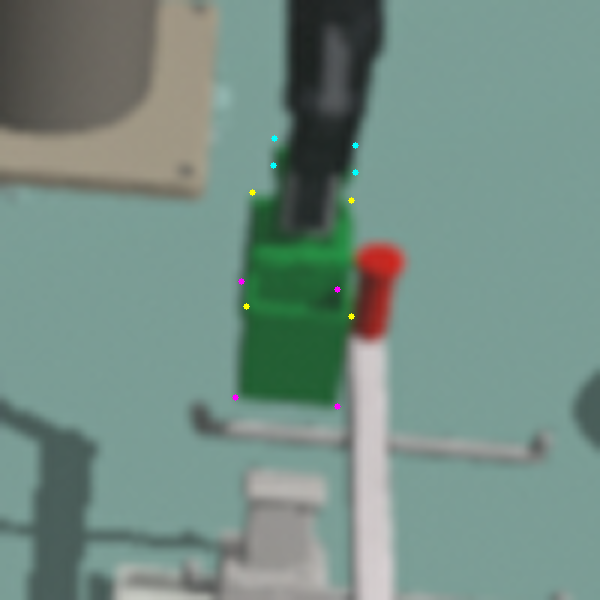

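Fits well. Lower onto peg 3.

Call:
jog_arm(
  deltas="0 0 0 0.15 0 0 0; 0 0 0 0.3 0 0 0; 0 0 0 0.4 0 0 0; 0 0 0 0.45 0 0 0; 0 0 0 0.5 0 0 0; 0 0 0 0.55 0 0 0; 0 0 0 0.6 0 0 0; 0 0 0 0.64 0 0 0; 0 0 0 0.64 0 0 0; 0 0 0 0.64 0 0 0",
)

```text
t: 35.22
tcp_pos: [0.4892, 0.1446, 0.1906]
eef_rot: [0.0, 0.706, 0.709, 0.0]
contact_force: [-0.3, -0.5, -1.1]
gripper_width: 0.0189
```

Call:
jog_arm(
  deltas="0 0 0 0.012 0 0 0; 0 0 0 0.02 0 0 0; 0 0 0 0.02 0 0 0",
)

```text
t: 35.6
tcp_pos: [0.4893, 0.1446, 0.188]
eef_rot: [0.0, 0.706, 0.709, 0.0]
contact_force: [-1.3, -0.3, 3.4]
gripper_width: 0.0186
```

Contact on the peg. Release and rise.

Call:
jog_arm(
  deltas="0 0 0 0 0 0 0; 0.2 0 0 0 0 0 0; 0.35 0 0 0 0 0 0; 0.45 0 0 0 0 0 0; 0.5 0 0 0 0 0 0; 0.5 0 0 -0.1 0 0 0; 0.5 0 0 -0.25 0 0 0; 0.5 0 0 -0.5 0 0 0; 0.5 0 0 -0.75 0 0 0; 0.5 0 0 -0.75 0 0 0",
)

```text
t: 36.85
tcp_pos: [0.491, 0.145, 0.3052]
eef_rot: [0.002, 0.706, 0.709, 0.003]
contact_force: [1.0, -0.3, 0.1]
gripper_width: 0.0428
```

Call:
jog_arm(
  deltas="0.5 -0.3 -0.1 0 0 0 0; 0.5 -0.6 -0.2 0 0 0 0; 0.5 -1 -0.3 0 0 0 0; 0.5 -1 -0.3 0 0 0 0",
)

```text
t: 37.35
tcp_pos: [0.4438, -0.0092, 0.2999]
eef_rot: [0.0, 0.708, 0.707, -0.0]
contact_force: [0.1, -0.5, 0.9]
gripper_width: 0.0421
```

Run:
```python
from arm import *
d=snap("r")
t=d["top"];s=d["scene"]
for c in d: print(comps(d[c]["image"],(22,130,50),(34,255,255),60)[0])
a=s["image"][160:230,160:230];b=t["image"][195:240,315:360]
cv2.imwrite("pics/r_y.png",np.hstack([cv2.resize(a,(400,400),interpolation=2),cv2.resize(b,(400,400),interpolation=2)]))
a=s["image"][130:270,270:410];b=t["image"][100:240,140:280]
cv2.imwrite("pics/r_c.png",np.hstack([cv2.resize(a,(400,400),interpolation=2),cv2.resize(b,(400,400),interpolation=2)]))
```

```text
[([179, 177, 24, 27, 438], [190.72, 192.04])]
[([324, 203, 20, 29, 405], [334.32, 217.24])]
```

View pics/r_y.png

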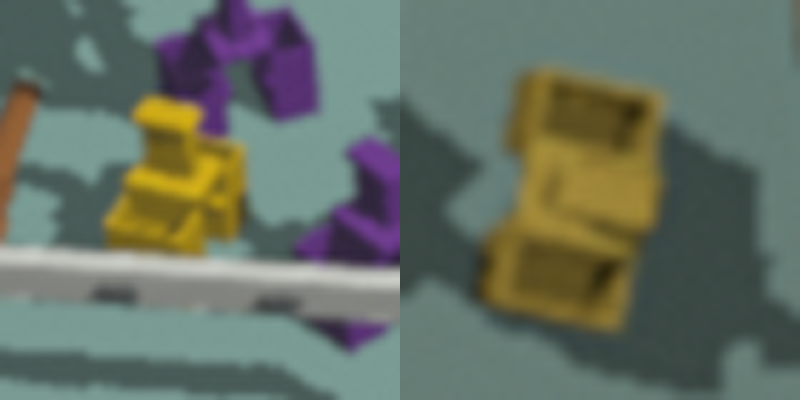

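View pics/r_c.png

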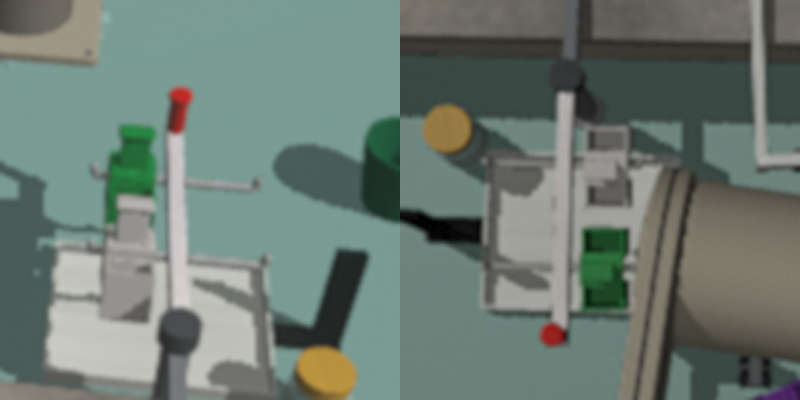

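Run:
```python
from arm import *
d=np.load("pics/r.npy",allow_pickle=True).item();t=d["top"];s=d["scene"]
T=lambda x,y:(315+(x-400+.5)/8.889-.5,195+(y+.5)/8.889-.5); S=lambda x,y:(160+(x+.5)/5.714-.5,160+(y+.5)/5.714-.5)
A,B,C=[onz(t,*T(*p),.05)[:2] for p in((545,68),(663,93),(622,330))]
print("c",(A+C)/2,np.linalg.norm(B-C),np.linalg.norm(A-B))
l=B-C;yawx=np.arctan2(l[1],l[0]);w=A-B;print("pot x-axis az",np.degrees(yawx),"pot y az",np.degrees(np.arctan2(w[1],w[0])))
print("head",onz(t,*T(603,190),.101),onz(s,*S(168,111),.101),tri(t,T(603,190),s,S(168,111)))
overlay(d,"top",*((A+C)/2),0,yawx,"pics/r_o.png",(315,195,360,240),9)
overlay(d,"scene",*((A+C)/2),0,yawx,"pics/r_os.png",(160,160,230,230),7)
a=cv2.imread("pics/r_o.png");b=cv2.imread("pics/r_os.png");cv2.imwrite("pics/r_oo.png",np.hstack([cv2.resize(a,(400,400)),cv2.resize(b,(400,400))]))
```

```text
c [ 0.4328901  -0.23207051] 0.08437658511986582 0.04221591151072301
pot x-axis az -9.8372659736873 pot y az 79.10114458208827
head [ 0.43411116 -0.22854541  0.101     ] [ 0.43482349 -0.23100881  0.101     ] (array([ 0.43432075, -0.229909  ,  0.10047538]), np.float64(0.00248891550373854))
```

View pics/r_oo.png

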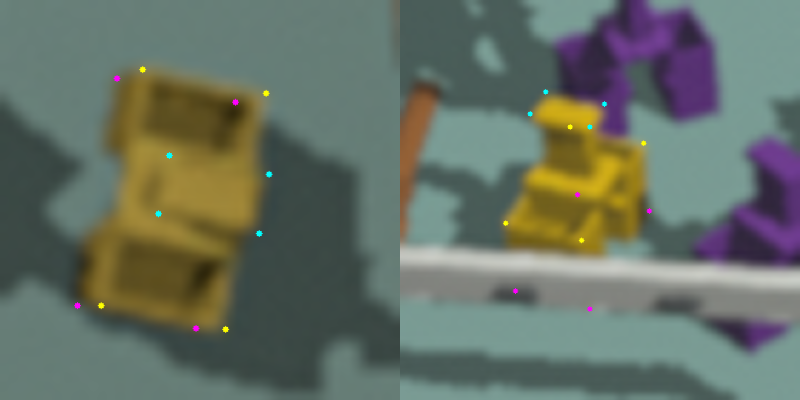

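Call:
jog_arm(
  deltas="0.5 -0.3 0 0 0 0 0.15; 0.5 -0.65 -0.05 0 0 0 0.333; 0.5 -1 -0.07 0 0 0 0.333; 0.5 -1 -0.07 0 0 0 0.333; 0.5 -1 -0.07 0 0 0 0.333; 0.5 -1 -0.07 0 0 0 0.333",
)

```text
t: 38.2
tcp_pos: [0.4354, -0.1541, 0.2999]
eef_rot: [-0.0, 0.764, 0.645, 0.0]
contact_force: [-0.1, 0.1, 0.3]
gripper_width: 0.0425
```

Call:
jog_arm(
  deltas="0.5 -0.25 0.04 0 0 0 0; 0.5 -0.51 0.077 0 0 0 0; 0.5 -0.51 0.077 0.3 0 0 0; 0.5 -0.51 0.077 0.6 0 0 0; 0.5 -0.51 0.077 0.95 0 0 0; 0.5 -0.51 0.077 0.95 0 0 0; 0.5 -0.51 0.077 0.95 0 0 0",
)

```text
t: 39.08
tcp_pos: [0.4345, -0.2328, 0.1595]
eef_rot: [0.001, 0.764, 0.645, 0.0]
contact_force: [1.2, 0.7, 1.0]
gripper_width: 0.0428
```

Run:
```python
from arm import *
d=snap("s")
a=d["scene"]["image"][110:230,130:250];b=d["top"]["image"][160:280,270:390]
cv2.imwrite("pics/s_c.png",np.hstack([cv2.resize(a,(400,400),interpolation=2),cv2.resize(b,(400,400),interpolation=2)]))
```

```text
(no output)
```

View pics/s_c.png

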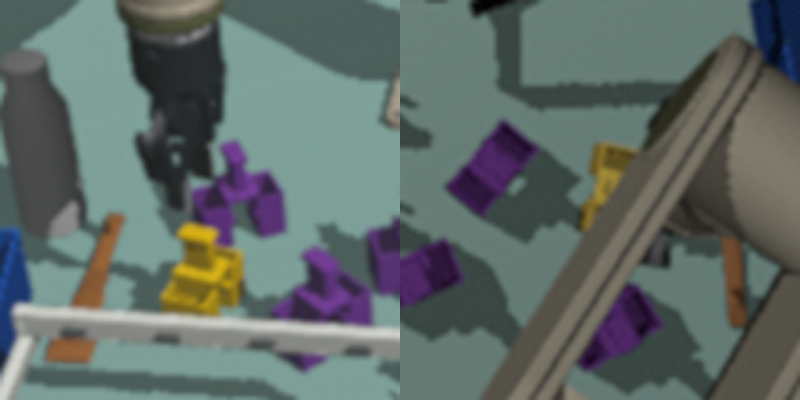

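Call:
jog_arm(
  deltas="0.5 0.01 0 0.15 0 0 0; 0.5 0.01 0 0.3 0 0 0; 0.5 0.01 0 0.4 0 0 0; 0.5 0.01 0 0.465 0 0 0; 0.5 0.01 0 0.465 0 0 0; 0.2 0.01 0 0.465 0 0 0; 0 0.01 0 0.465 0 0 0; 0 0.01 0 0.465 0 0 0; 0 0.01 0 0.465 0 0 0; 0 0.01 0 0.465 0 0 0",
)

```text
t: 40.42
tcp_pos: [0.4344, -0.2319, 0.0886]
eef_rot: [0.001, 0.765, 0.645, 0.0]
contact_force: [1.3, 0.3, 5.6]
gripper_width: 0.0186
```

Call:
jog_arm(
  deltas="0 0 0 -0.1 0 0 0; 0 0 0 -0.3 0 0 0; 0 0 0 -0.6 0 0 0; 0 0 0 -0.9 0 0 0; 0 0 0 -1 0 0 0; 0 0 0 -1 0 0 0",
)

```text
t: 41.18
tcp_pos: [0.4338, -0.2318, 0.2383]
eef_rot: [0.001, 0.765, 0.645, 0.0]
contact_force: [0.3, -0.2, -2.0]
gripper_width: 0.019
```

Call:
jog_arm(
  deltas="0 0 0 -0.2 0 0 0; 0 0 0 -0.4 0 0 -0.1; 0 0 0 -0.5 0 0 -0.2; 0 0 0 -0.5 0 0 -0.3; 0 0 0 -0.5 0 0 -0.34; 0 0 0 -0.5 0 0 -0.34",
)

```text
t: 41.92
tcp_pos: [0.433, -0.2312, 0.3108]
eef_rot: [-0.002, 0.704, 0.71, -0.0]
contact_force: [-0.2, 0.2, -1.4]
gripper_width: 0.0191
```

Run:
```python
from arm import *
d=snap("u");p=env.get_state()["tcp_pos"]
overlay(d,"scene",p[0],p[1],p[2]-.0886,0,"pics/u_o.png",(140,80,260,200),5)
```

```text
(no output)
```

View pics/u_o.png

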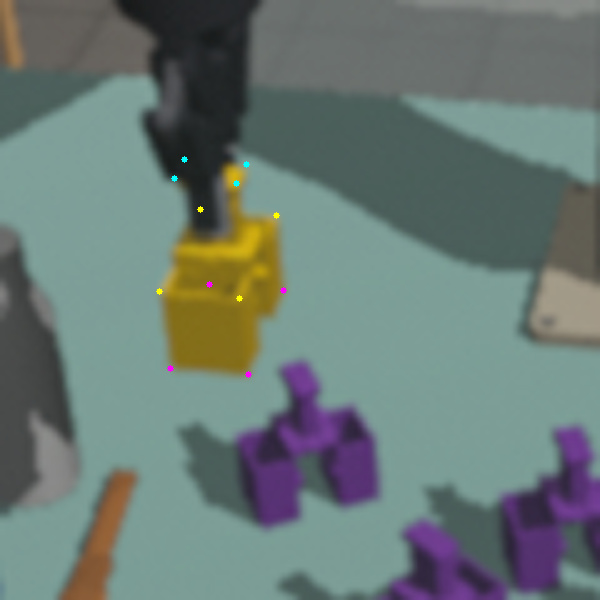

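View pics/u_top.png

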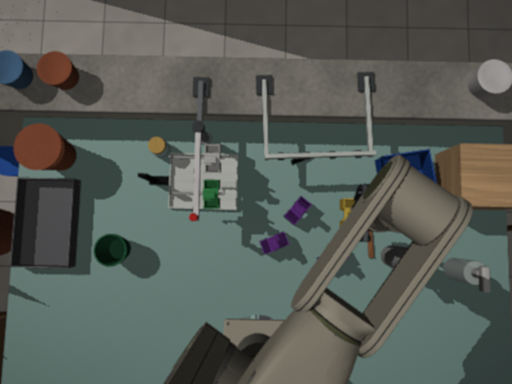

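Call:
jog_arm(
  deltas="0 0.2 -0.05 0 0 0 0; 0 0.4 -0.15 0 0 0 0; 0 0.6 -0.25 0 0 0 0; 0 0.8 -0.35 0 0 0 0; 0 1 -0.4 0 0 0 0; 0 1 -0.4 0 0 0 0",
)

```text
t: 42.78
tcp_pos: [0.3721, -0.0807, 0.3127]
eef_rot: [0.0, 0.704, 0.711, 0.0]
contact_force: [-0.6, -0.2, -2.1]
gripper_width: 0.0188
```

Call:
jog_arm(
  deltas="0 0.2 0 0 0 0 0; 0 0.4 0 0 0 0 0; 0 0.6 0 0 0 0 0; 0 0.8 0 0 0 0 0; 0 1 0 0 0 0 0; 0 1 0 0 0 0 0",
)

```text
t: 43.52
tcp_pos: [0.3714, 0.0689, 0.3124]
eef_rot: [-0.0, 0.703, 0.711, -0.0]
contact_force: [0.7, 0.2, -1.6]
gripper_width: 0.0186
```

Call:
jog_arm(
  deltas="0 0.2 0 0 0 0 0; 0 0.4 0 0 0 0 0; 0 0.6 0 0 0 0 0; 0 0.8 0 0 0 0 0; 0 1 0 0 0 0 0; 0 1 0 0 0 0 0",
)

```text
t: 44.28
tcp_pos: [0.3703, 0.2184, 0.3122]
eef_rot: [-0.0, 0.704, 0.71, -0.0]
contact_force: [0.4, 0.0, -1.3]
gripper_width: 0.0189
```

Call:
jog_arm(
  deltas="0 0.02 0.2 0 0 0 0; 0 0.04 0.4 0 0 0 0; 0 0.06 0.6 0 0 0 0; 0 0.06 0.72 0 0 0 0.01; 0 0.06 0.79 0 0 0 0.01; 0 0.06 0.79 0 0 0 0.01; 0 0.06 0.79 0 0 0 0.01; 0 0.06 0.79 0.15 0 0 0.01; 0 0.06 0.79 0.15 0 0 0.01; 0 0.06 0.79 0.15 0 0 0.01",
)

```text
t: 45.52
tcp_pos: [0.4882, 0.228, 0.2909]
eef_rot: [0.0, 0.706, 0.708, 0.0]
contact_force: [0.1, -0.0, -1.4]
gripper_width: 0.0187
```

Run:
```python
from arm import *
d=snap("v");p=env.get_state()["tcp_pos"]
overlay(d,"scene",p[0],p[1],p[2]-.0886,0,"pics/v_o.png",(290,110,410,230),5)
```

```text
(no output)
```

View pics/v_o.png

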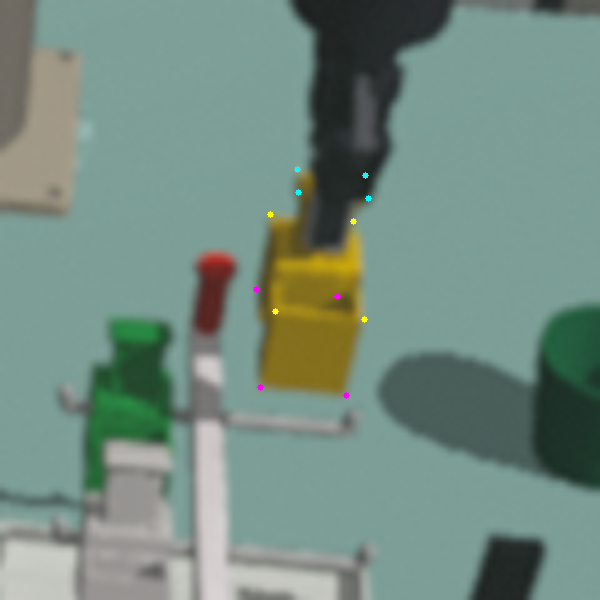

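Call:
jog_arm(
  deltas="0 0 0.005 0.15 0 0 0; 0 0 0.005 0.3 0 0 0; 0 0 0.005 0.4 0 0 0; 0 0 0.005 0.45 0 0 0; 0 0 0.005 0.5 0 0 0; 0 0 0.005 0.55 0 0 0; 0 0 0.005 0.6 0 0 0; 0 0 0.005 0.65 0 0 0; 0 0 0.005 0.67 0 0 0; 0 0 0.005 0.67 0 0 0; 0 0 0.005 0.67 0 0 0",
)

```text
t: 47.0
tcp_pos: [0.4893, 0.228, 0.19]
eef_rot: [0.0, 0.706, 0.708, 0.0]
contact_force: [-1.2, -0.5, -1.8]
gripper_width: 0.0185
```

Call:
jog_arm(
  deltas="0 0 0 0.01 0 0 0; 0 0 0 0.02 0 0 0; 0 0 0 0.025 0 0 0; 0 0 0 0.025 0 0 0",
)

```text
t: 47.5
tcp_pos: [0.4894, 0.228, 0.1865]
eef_rot: [0.0, 0.706, 0.708, 0.0]
contact_force: [-2.1, -1.4, 4.9]
gripper_width: 0.0188
```

Call:
jog_arm(
  deltas="0 0 0 0 0 0 0; 0.2 0 0 0 0 0 0; 0.35 0 0 0 0 0 0; 0.45 0 0 0 0 0 0; 0.5 0 0 0 0 0 0; 0.5 0 0 -0.1 0 0 0; 0.5 0 0 -0.25 0 0 0; 0.5 0 0 -0.5 0 0 0; 0.5 0 0 -0.8 0 0 0; 0.5 0 0 -0.8 0 0 0; 0.5 0 0 -0.8 0 0 0",
)

```text
t: 48.88
tcp_pos: [0.4892, 0.228, 0.3064]
eef_rot: [0.0, 0.706, 0.708, 0.0]
contact_force: [-0.0, -0.4, 0.3]
gripper_width: 0.0427
```

Call:
jog_arm(
  deltas="0.5 -0.3 -0.1 0 0 0 0; 0.5 -0.6 -0.2 0 0 0 0; 0.5 -1 -0.4 0 0 0 0; 0.5 -1 -0.4 0 0 0 0",
)

```text
t: 49.38
tcp_pos: [0.4278, 0.0751, 0.3045]
eef_rot: [-0.001, 0.707, 0.707, -0.001]
contact_force: [-0.2, 0.7, -0.2]
gripper_width: 0.0423
```

Call:
jog_arm(
  deltas="0.5 -0.3 0 0 0 0 0; 0.5 -0.6 0 0 0 0 0; 0.5 -1 0 0 0 0 0; 0.5 -1 0 0 0 0 0",
)

```text
t: 49.88
tcp_pos: [0.4296, -0.0752, 0.3047]
eef_rot: [-0.001, 0.708, 0.706, -0.001]
contact_force: [0.1, 0.9, 0.3]
gripper_width: 0.0425
```

Call:
jog_arm(
  deltas="0.5 -0.3 0 0 0 0 0; 0.5 -0.6 0 0 0 0 0; 0.5 -1 0 0 0 0 0; 0.5 -1 0 0 0 0 0; 0.5 -1 0 0 0 0 0",
)

```text
t: 50.5
tcp_pos: [0.4307, -0.2211, 0.305]
eef_rot: [-0.001, 0.706, 0.708, 0.0]
contact_force: [-0.2, 0.9, 0.6]
gripper_width: 0.0428
```

Run:
```python
from arm import *
d=snap("w")
a=d["scene"]["image"][140:280,270:410];b=d["top"]["image"][100:240,130:270]
cv2.imwrite("pics/w_c.png",np.hstack([cv2.resize(a,(400,400),interpolation=2),cv2.resize(b,(400,400),interpolation=2)]))
b=d["top"]["image"][145:225,160:260]
cv2.imwrite("pics/w_t.png",cv2.resize(b,(800,640),interpolation=2))
```

```text
(no output)
```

View pics/w_c.png

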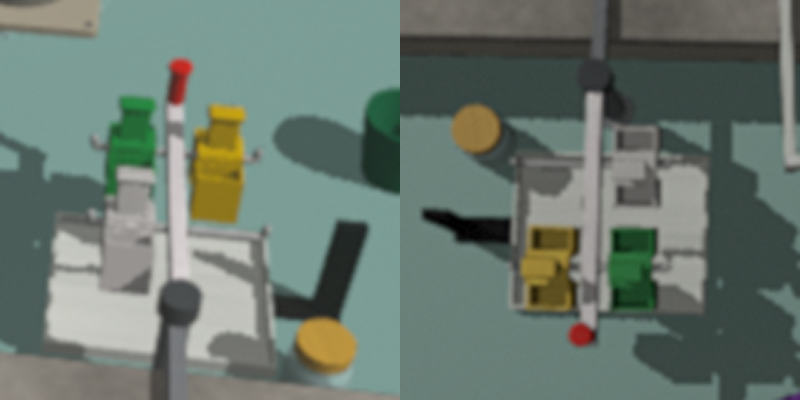

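View pics/w_t.png

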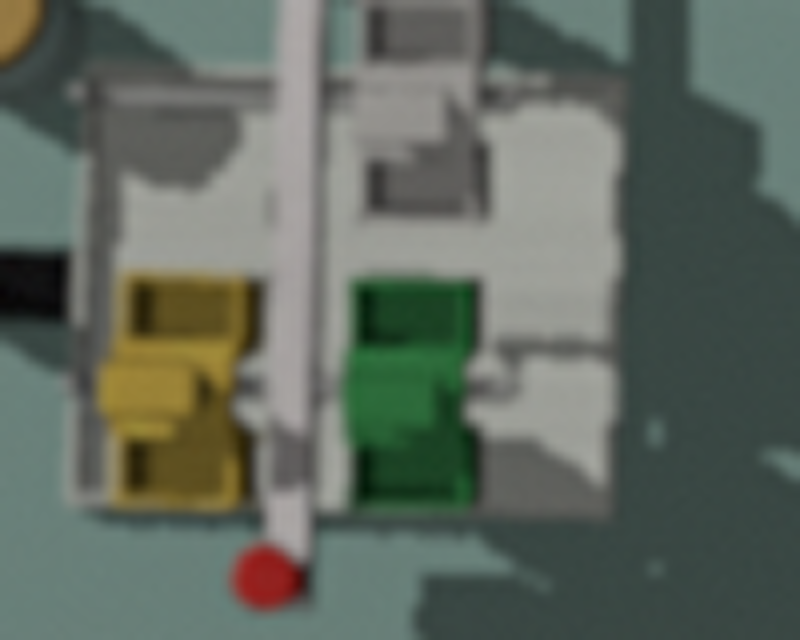

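View pics/w_scene.png

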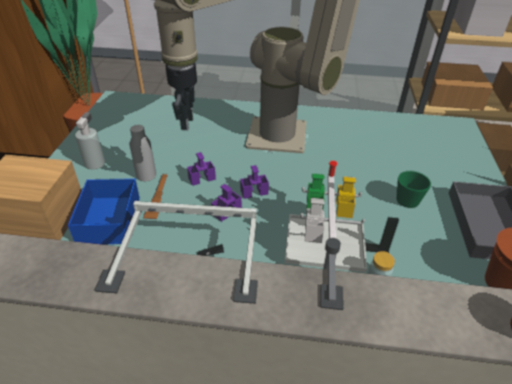

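Call:
jog_arm(
  deltas="0.5 0 0 0 0 0 0; 0.5 0 0 0 0 0 0; 0.5 0 0 0 0 0 0; 0.5 0 0 0 0 0 0; 0.5 0 0 0 0 0 0; 0.5 0 0 0 0 0 0; 0.5 0 0 0 0 0 0; 0.5 0 0 0 0 0 0; 0.5 0 0 0 0 0 0; 0.5 0 0 0 0 0 0; 0.5 0 0 0 0 0 0; 0.5 0 0 0 0 0 0",
)

```text
t: 52.1
tcp_pos: [0.4304, -0.2223, 0.3059]
eef_rot: [0.0, 0.706, 0.708, 0.0]
contact_force: [0.1, -0.3, -0.6]
gripper_width: 0.0427
```

Run:
```python
from arm import *
d=snap("x")
tray3(d,(65,503),(612,516),(627,82),8,160,145)
f,s,n=armedges(d,list(range(147,153))+list(range(164,190)));print(f,s,np.polyval(f,[.684,.5415,.419]))
a,b=knob(d);print(onz(d["top"],*a[0][1],.198),tri(d["top"],a[0][1],d["scene"],b[0][1]))
w=np.load("pics/w.npy",allow_pickle=True).item()
for c in d: print(c,cv2.absdiff(d[c]["image"],w[c]["image"]).max())
cv2.imwrite("pics/x_t.png",cv2.resize(d["top"]["image"][145:225,160:260],(800,640),interpolation=2))
```

```text
c [0.5416 0.1883] yaw y -0.0039 yaw x -0.0092 0.2197 0.1766
[-0.00338894  0.19215517] 0.00029908567830962666 [0.18983714 0.19032006 0.19073521]
[0.41981924 0.18497908 0.198     ] (array([0.4202643 , 0.18718781, 0.1817822 ]), np.float64(0.0010997266518283702))
scene 35
top 58
```

View pics/x_t.png

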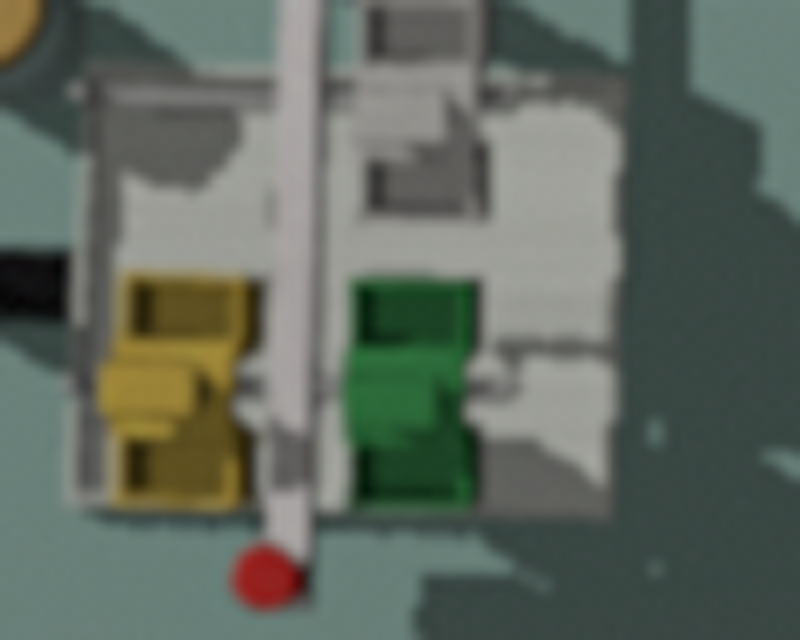

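Call:
jog_arm(
  deltas="0.5 0 0 0 0 0 0; 0.5 0 0 0 0 0 0; 0.5 0 0 0 0 0 0; 0.5 0 0 0 0 0 0; 0.5 0 0 0 0 0 0; 0.5 0 0 0 0 0 0; 0.5 0 0 0 0 0 0; 0.5 0 0 0 0 0 0; 0.5 0 0 0 0 0 0; 0.5 0 0 0 0 0 0; 0.5 0 0 0 0 0 0; 0.5 0 0 0 0 0 0",
)

```text
t: 53.7
tcp_pos: [0.4304, -0.2223, 0.3059]
eef_rot: [0.0, 0.706, 0.708, -0.0]
contact_force: [-0.1, 0.5, -0.3]
gripper_width: 0.0428
```

Call:
jog_arm(
  deltas="0.5 0 0 0 0 0 0; 0.5 0 0 0 0 0 0; 0.5 0 0 0 0 0 0; 0.5 0 0 0 0 0 0; 0.5 0 0 0 0 0 0; 0.5 0 0 0 0 0 0; 0.5 0 0 0 0 0 0; 0.5 0 0 0 0 0 0; 0.5 0 0 0 0 0 0; 0.5 0 0 0 0 0 0; 0.5 0 0 0 0 0 0; 0.5 0 0 0 0 0 0",
)

```text
t: 55.2
tcp_pos: [0.4304, -0.2222, 0.3059]
eef_rot: [0.0, 0.706, 0.708, 0.0]
contact_force: [0.1, -0.1, -0.2]
gripper_width: 0.0428
```

Call:
jog_arm(
  deltas="0.5 0 0 0 0 0 0; 0.5 0 0 0 0 0 0; 0.5 0 0 0 0 0 0; 0.5 0 0 0 0 0 0; 0.5 0 0 0 0 0 0; 0.5 0 0 0 0 0 0; 0.5 0 0 0 0 0 0; 0.5 0 0 0 0 0 0; 0.5 0 0 0 0 0 0; 0.5 0 0 0 0 0 0; 0.5 0 0 0 0 0 0; 0.5 0 0 0 0 0 0",
)

```text
t: 56.7
tcp_pos: [0.4304, -0.2223, 0.3059]
eef_rot: [0.0, 0.706, 0.708, -0.0]
contact_force: [-0.2, 0.4, -0.2]
gripper_width: 0.0427
```

Run:
```python
from arm import *
d=snap("y");w=np.load("pics/x.npy",allow_pickle=True).item()
df=cv2.absdiff(d["top"]["image"],w["top"]["image"])[110:230,120:270];print(df.max(),(df>15).sum())
df=cv2.absdiff(d["scene"]["image"],w["scene"]["image"])[140:300,270:420];print(df.max(),(df>15).sum())
if (df>25).sum()<20: print("ok",env.hand_in())
```

```text
7 0
4 0
the job is handed in; nothing more can be done
ok None
```

The job is done and handed in at about 57 s. I swung the arm straight out and centred the tray under the pegs. Then I hung the three planters that were there: white on peg1, green on peg3, yellow on peg2. The bystanders and the three purple look-alikes were not touched.

**Last checks from the pictures:**
- **Planters:** all three hang upright on their own pegs, and nothing near the arm and tray changed over the last 4.6 s.
- **Tray:** its centre is at (0.542, 0.188) against a target of (0.5415, 0.187), and it is square to about 0.01 rad.
- **Arm:** it is within about 0.01 rad of straight out. The measures disagreed slightly: the arm's edges gave between about -0.009 and +0.003 rad over the run, and the line from pivot to knob gave about -0.006 rad.

**What did not go as expected:**
- The jaws closed on the heads of the planters (about 19 mm) rather than on the thinner tabs below, but they held.
- Lowering the white planter pressed on the peg with about 18 N for a moment.
- I saw no knock to the tray and no slackening of the grip.

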